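# Sort the bench after a hand-building session

## Task

Tidy the pottery bench by kind: lay both loop tools lengthwise in the wooden tray, side by side on its floor; stand the two finished clay pieces (the little skull and the pinch pot) upright, next to each other and wholly on the white plaster slab; and put the clay offcut into the green bowl. The clay pieces are fragile, so never tip them over, and leave the speckled water pot standing where it is.

Things in the scene. Friction and masses are not known exactly. Their poses are not given: they have to be found in the camera images.
- red_loop_tool: loop tool, red-brown wooden handle with a small wire loop at each end, 177 mm long (along its y axis), lying flat, handle 10 mm thick (z 0 to 10) and 10 mm wide; the solid part that fingers can grip is the middle 100 mm. Origin: middle of its length, on its underside. 25 g
- yellow_loop_tool: loop tool, yellow ochre wooden handle with a small wire loop at each end, 162 mm long (along its y axis), otherwise like the red-brown one; grip the middle 90 mm. Origin: middle of its length, on its underside. 25 g
- clay_skull: small cream clay skull, finished work, fragile, 83 mm long along its x axis, 56 mm wide along its y axis, 59 mm high, rounded; grasp it across y (the temples) at about 30 mm height. Origin: centre of its underside; z up. About 110 g
- pinch_pot: small plain cream clay pinch pot, finished work, fragile, open on top, 60 mm (x) by 64 mm (y) at the rim, a little narrower at its foot, 38 mm high; can be grasped from outside across x at about 25 mm height, or by its rim. Origin: centre of its underside; z up. About 110 g
- clay_lump: offcut of cream clay, a rounded block lying flat, 36 mm (x) by 52 mm (y) by 20 mm high; grasp across x. Origin: centre of its underside. About 160 g
- tool_tray: wooden tray with a cork floor, fixed, 195 mm (its x axis) by 120 mm (its y axis) outside; low rim 4 mm thick, top at 10 mm above the counter; inner floor 187 by 112 mm, 4 mm above the counter. Two tools about 56 mm apart (28 mm either side of its middle line) fit well. Origin: centre of its underside. Its x axis points roughly away from the robot
- plaster_bat: white plaster drying slab, fixed, flat, no rim, 190 mm (its x axis) by 125 mm (its y axis), 15 mm thick. The two clay pieces fit one behind the other along its x axis, about 47 mm either side of the middle. Origin: centre of its underside. Its x axis points roughly away from the robot
- green_bowl: green speckled bowl, fixed, empty, outer rim 124 mm across, 69 mm high, inner rim about 105 mm across, narrowing to a small inner floor about 10 mm above the counter. Origin: centre of its underside
- water_pot: bystander: cream speckled glazed straight-sided water pot, loose, 68 mm across, 63 mm high, taller than the pinch pot. Leave it standing where it is. Origin: centre of its underside
Mind the look-alikes: they are no part of the job. Leave any purple look-alike of the pinch_pot alone.

How it is judged:
By the outcome, as a careful person would: the job done as asked, in the order asked, and still so for the second after the job is handed in, with the robot touching nothing.
It also fails if it takes over 136 s, if anything falls off the work surface, if the arm or the gripper's body presses on something with over 40 N, if the wrist force passes 120 N, or if a joint passes its speed limit or range.

## Robot

A 6-joint arm with a two-finger parallel gripper is mounted at the origin on a cart in front of the work surface, level with it; the furniture and walls round the work are solid. World frame = base frame: x ahead of the robot, y to its left, z up, the work surface at z = 0. Lengths are in m, angles in rad, forces in N, time in s.
With the tool pointing down it reaches from about 0.35 to 0.975 m from the base axis. Payload 4.9 kg.
Tool frame: the origin (TCP) lies at the very end of the fingers, on their centre line; the grasp point (between the pads) lies 19 mm behind it; x points along the fingers, z is the direction in which the jaws open and shut, and the axes are right-handed (so a half turn about x gives the same grasp; the last joint's range is limited). The gripper opens to 85 mm and grips with 20 to 120 N. Pads are 22 mm wide; open, the fingers measure 114 mm over their backs; the gripper's body (76 mm by 85 mm) begins 54 mm behind the grasp point. The pads swing forward as they close: fully open they stand 13 mm farther back than shut.
Start: joints at [1.19, 0.053, 1.613, -0, 1.476, -0.119], TCP at [0.162, 0.604, 0.199] pointing down, gripper open.
Joint ranges: [-3.01, 3.01], [-1.01, 2.22], [0.06, 2.58], [-1.02, 4.17], [0.09, 2.62], [-3.14, 3.14]. Speed limits (rad/s): [2.57, 2.57, 3.14, 3.14, 3.14, 3.14].

## Interface

Orientations are given as a rotation vector (axis times angle).
In Python, from station import ctrl, imaging gives the robot as it stands. The module is installed in compiled form; this text tells all that it offers.
- The arm moves only by the shell command python3 -m jog 'ROWS' [FORCE]. ROWS is JSON, a list that holds one entry, the list of rows, each a list of 5 numbers: the shift along the tool's x, y, z in m, then the turn about the tool's x in rad, then the closure, from -1 (fully open) to 1 (shut). A call has 1 to 12 rows; each row is the pose to reach, as a shift and turn from the pose measured when the call began, along the tool's axes at that moment; what a row does not reach only later rows make up. A row lasts 1/10 s, in which the tool goes at most 50 mm and 8.59 degrees, less where a joint would pass 70% of its speed; a pose out of reach is approached as far as the arm can. A call with a gripper value outside its range is refused whole. The fingers move at their own pace and stop on an object; FORCE is the grip in N (left out, the last holds). Time passes only in rows, so rows that repeat a pose let the fingers close. It gives the time, the measured TCP pose, the force and the opening at its end, in the units of the state.
- ctrl.get_obs(): the state, without advancing time (a new reading comes with each control period).
- imaging.get_image(name): name is "side" or "top"; returns a dict with "color" (400x640x3 uint8, red, green, blue), "intrinsics" (3x3 intrinsics, pixels), "distortion" ([k1, k2, p1, p2, k3] as OpenCV has them; the pictures are not rectified), "R" (3x3) and "t" (3): a world point X has camera coordinates R X + t. Camera axes: x right, y down, z forward; pixel columns grow to the right and rows downward; lengths in m; the calibration is good to about 2 mm. A picture is of the moment at which its call begins. There is no depth.
- ctrl.finish_job(): hands the job in, once; it reports no verdict.
The state is a dict: "t": time; "q": joint angles; "dq": joint speeds; "effort": joint torques, N m; "tool_pos": TCP position; "tool_rot": TCP orientation; "contact_force": force on the tool from outside, world axes, zero at the start; "wrist_torque": the same for the moment, N m; "opening": finger opening in m.
Only numpy, scipy, OpenCV 4.12 (cv2) and the standard library are available. Lean on these libraries where they do the work, as an engineer would, in place of code of your own. Each camera call takes 0.05 s, during which the arm holds its last target.

## Working session

There is one attempt and no reset: what is moved stays moved. The work goes in short steps, Python scripts to look and compute and a shell command to move; the robot and the scene stay as the last step left them, time stands still between calls to the robot, and variables do not carry over. Pictures are saved under pics/ and viewed, and the job is handed in when it is done.

```bash
mkdir -p pics; ls
python3 - <<'E'
from station import ctrl, imaging
import cv2
o=ctrl.get_obs(); print({k:o[k] for k in ('t','tool_pos','tool_rot','opening','contact_force')})
for n in ('top','side'):
    im=imaging.get_image(n); cv2.imwrite(f'pics/{n}0.png',im['color'][:,:,::-1]); print(n,im['intrinsics'],im['distortion'],im['R'],im['t'])
E
```

```text
pics
{'t': 0.0, 'tool_pos': array([0.16150617, 0.60305013, 0.19757706]), 'tool_rot': array([-1.01537784,  1.32356746,  1.0136086 ]), 'opening': 0.08556728278369609, 'contact_force': array([-0.21481526,  0.2756317 , -0.50847347])}
top [[445.20493428   0.         321.47347332]
 [  0.         445.20493428 200.87965025]
 [  0.           0.           1.        ]] [-0.01149598  0.          0.          0.          0.        ] [[-0.02701294 -0.99955686 -0.01250533]
 [-0.9941303   0.02817314 -0.10445676]
 [ 0.10476279  0.00961024 -0.9944508 ]] [0.03170125 0.49879091 1.18335935]
side [[470.57778716   0.         322.00211939]
 [  0.         470.57778716 199.00220411]
 [  0.           0.           1.        ]] [0.02549252 0.         0.         0.         0.        ] [[-0.99323422  0.11523152 -0.01440404]
 [ 0.08398677  0.62712313 -0.77437898]
 [-0.08019976 -0.77034945 -0.63255807]] [ 0.4898153  -0.00537983  1.16881762]
```

View pics/top0.png

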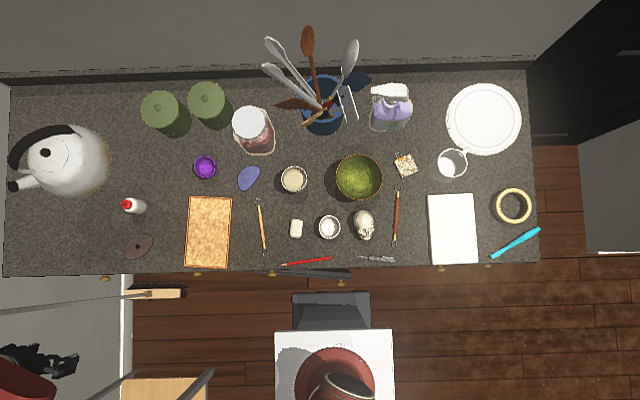

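View pics/side0.png

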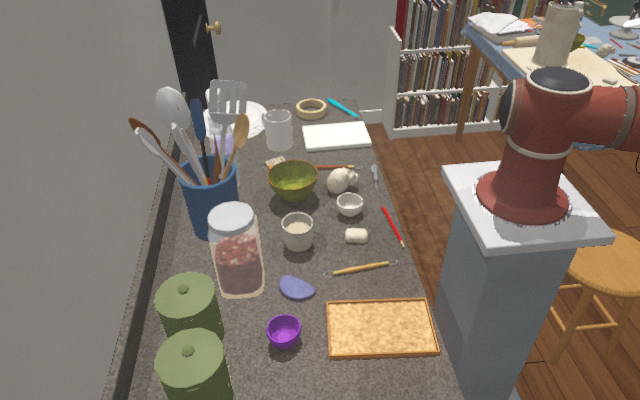

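Top view: the tray is at (208,231), slab (453,228), bowl (359,177), water pot (293,179), pinch pot (329,227), lump (296,228), skull (364,224), red-brown tool (396,217) and yellow tool (262,226). A purple look-alike pot stands at (204,167), and a red pencil at (305,260) should not be confused with the tool.

```bash
cat > h.py <<'E'
import numpy as np, cv2
from scipy.spatial.transform import Rotation as Rn
from station import ctrl, imaging
def cast(im,uv,z):
    uv=np.array(uv,float).reshape(-1,1,2)
    n=cv2.undistortPoints(uv,im['intrinsics'],im['distortion'])[:,0]
    d=np.c_[n,np.ones(len(n))]@im['R']; c=-im['R'].T@im['t']
    return c+d*((z-c[2])/d[:,2])[:,None]
def proj(im,X):
    X=np.array(X,float).reshape(-1,3)
    return cv2.projectPoints(X,cv2.Rodrigues(im['R'])[0],im['t'],im['intrinsics'],im['distortion'])[0][:,0]
def crop(im,x0,y0,x1,y1,s,name):
    c=cv2.resize(im['color'][y0:y1,x0:x1],None,fx=s,fy=s,interpolation=cv2.INTER_CUBIC); cv2.imwrite(name,c[:,:,::-1])
E
python3 - <<'E'
from h import *
t=imaging.get_image('top'); s=imaging.get_image('side')
crop(t,170,140,490,280,2.5,'pics/ct.png'); crop(s,250,90,450,370,2.1,'pics/cs.png')
E
```

```text
(no output)
```

View pics/ct.png

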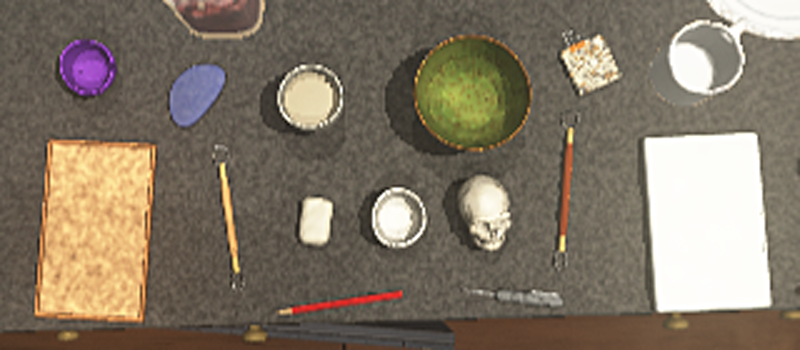

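View pics/cs.png

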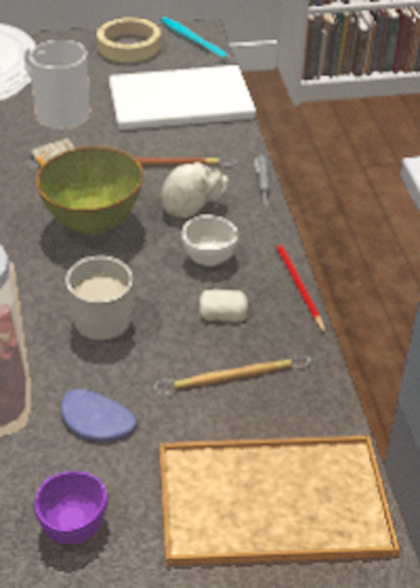

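```bash
cat > seg.py <<'E'
from h import *
def blobs(im,box,lo,hi,mina=15):
    x0,y0,x1,y1=box
    hsv=cv2.cvtColor(im['color'],cv2.COLOR_RGB2HSV)
    m=cv2.inRange(hsv,np.array(lo),np.array(hi)); k=np.zeros_like(m); k[y0:y1,x0:x1]=m[y0:y1,x0:x1]
    cs,_=cv2.findContours(k,cv2.RETR_EXTERNAL,cv2.CHAIN_APPROX_NONE)
    return [c for c in sorted(cs,key=cv2.contourArea,reverse=True) if len(c)>=mina]
def show(n,im,c,z):
    W=cast(im,c[:,0,:],z)[:,:2]
    r=cv2.minAreaRect((W*1000).astype(np.float32))
    print(n,'px',c[:,0].mean(0).round(1),'centre',np.round(r[0],1),'size',np.round(r[1],1),'ang',round(r[2],1),'x',(W.min(0)*1000).round(),'to',(W.max(0)*1000).round())
E
python3 - <<'E'
from seg import *
t=imaging.get_image('top')
def do(n,box,lo,hi,z,k=1):
    for c in blobs(t,box,lo,hi)[:k]: show(n,t,c,z)
do('red',(385,180,408,250),(0,90,70),(30,255,255),.007,2)
do('yel',(250,195,275,258),(8,90,110),(30,255,255),.007,2)
do('skull',(345,200,380,250),(0,0,110),(40,90,255),.03,2)
do('pinch',(315,205,345,250),(0,0,110),(40,90,255),.038,2)
do('lump',(285,212,308,245),(0,0,120),(40,90,255),.02,2)
do('water',(275,160,310,200),(0,0,125),(40,90,255),.063,2)
do('tray',(180,190,238,272),(8,80,100),(30,255,255),.010,2)
do('slab',(420,185,485,270),(0,0,200),(180,40,255),.015,2)
do('bowl',(330,148,386,206),(15,90,50),(50,255,255),.069,2)
E
```

```text
red px [396.  215.3] centre [ 455.8 -185.6] size [  9.4 135.7] ang 84.0 x [ 388. -197.] to [ 523. -174.]
yel px [261.3 226.8] centre [434.5 185.3] size [122.3   9. ] ang 7.4 x [374. 176.] to [495. 194.]
skull px [364.4 224.2] centre [433.1 -98.6] size [81.  55.4] ang 19.1 x [ 390. -127.] to [471. -68.]
skull px [375.2 212.2] centre [ 464.5 -127. ] size [21.3 15.8] ang 28.8 x [ 451. -134.] to [ 476. -118.]
pinch px [330.3 227.1] centre [429.1  -1. ] size [62.1 59.8] ang 25.0 x [398. -35.] to [460.  27.]
lump px [295.9 227.8] centre [428.1  89.1] size [32.6 48.9] ang 88.4 x [403.  72.] to [453. 106.]
water px [294.2 178.9] centre [557.5  90.1] size [66.4 67.1] ang 88.7 x [524.  57.] to [591. 123.]
tray px [207.8 231.8] centre [425.1 332. ] size [122.2 197.4] ang 85.5 x [325. 265.] to [528. 400.]
slab px [452.5 228.5] centre [ 416.1 -336.1] size [189.  123.7] ang 1.1 x [ 321. -399.] to [ 511. -273.]
bowl px [359.3 176.9] centre [555.8 -81.7] size [123.7 122.5] ang 88.3 x [ 494. -144.] to [617. -20.]
```

Run:
```python
from seg import *
t=imaging.get_image('top')
a=cv2.resize(t['color'][180:255,375:415],None,fx=7,fy=7,interpolation=cv2.INTER_CUBIC)
b=cv2.resize(t['color'][190:265,242:282],None,fx=7,fy=7,interpolation=cv2.INTER_CUBIC)
cv2.imwrite('pics/tools.png',np.hstack([a,b])[:,:,::-1])
from seg import *
hsv=None
def fit(box,lo,hi):
    c=blobs(t,box,lo,hi)[0]; m=np.zeros((400,640),np.uint8); cv2.drawContours(m,[c],-1,255,-1)
    p=np.argwhere(m)[:,::-1]; W=cast(t,p,.006)[:,:2]; u=np.linalg.svd(W-W.mean(0),full_matrices=False)[2][0]; u*=np.sign(u[0])
    k=(W-W.mean(0))@u; print(W.mean(0),np.degrees(np.arctan2(u[1],u[0])),k.min(),k.max())
fit((385,180,408,250),(0,90,70),(30,255,255)); fit((250,195,275,258),(8,90,110),(30,255,255))
R=Rn.from_rotvec(ctrl.get_obs()['tool_rot']).as_matrix(); print(R.round(3))
```

```text
[ 0.45618725 -0.18567121] -6.767292734066008 -0.06819026987191927 0.06766885075811693
[0.43517288 0.18561313] 7.286823321331946 -0.06184443053755228 0.06053073462905757
[[-0.    -0.966  0.259]
 [-0.001  0.259  0.966]
 [-1.     0.    -0.001]]
```

View pics/tools.png

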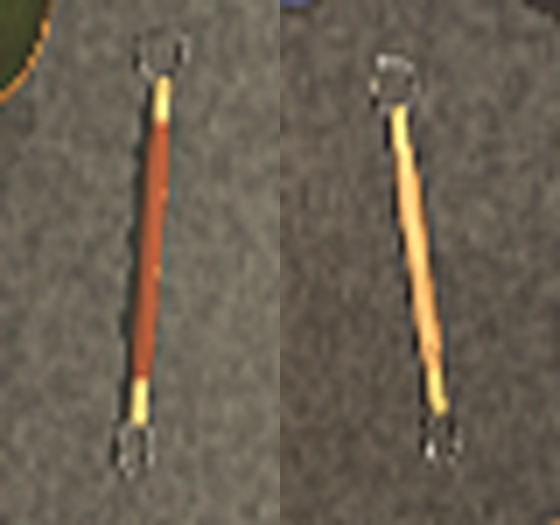

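```bash
cat > plan.py <<'E'
from h import *
def plan(*pts):
    """pts: (x,y,z,jaw yaw deg) in world"""
    o=ctrl.get_obs(); R=Rn.from_rotvec(o['tool_rot']).as_matrix()
    y0=np.degrees(np.arctan2(R[1,2],R[0,2]))
    print('t',round(o['t'],2),'pos',o['tool_pos'].round(4),'jawyaw',round(y0,2),'open',round(o['opening'],4),'F',o['contact_force'].round(1),'tilt',R[:,0].round(3))
    for p in pts:
        s=R.T@(np.array(p[:3])-o['tool_pos']); d=(p[3]-y0+90)%180-90
        print(p,'->',s.round(4),'turn',round(-np.radians(d),4))
E
python3 - <<'E'
from plan import *
t=imaging.get_image('top')
for a in ([(398.1,184.7),(393.9,247.9)],[(258.4,197.9),(264.9,256.1)]):
    W=cast(t,a,.005); print(W.mean(0),np.linalg.norm(W[0]-W[1]), np.degrees(np.arctan2(*(W[0]-W[1])[1::-1])))
plan((.35,.45,.2,83.2),(.42,.1,.2,83.2),(.456,-.185,.15,83.2),(.456,-.185,.003,83.2))
E
```

```text
[ 0.45391878 -0.18574989  0.005     ] 0.17476626746435558 -6.325279851640223
[0.43464249 0.18479042 0.005     ] 0.16145787807624817 5.626015498079814
t 0.35 pos [0.1617 0.6035 0.1985] jawyaw 75.0 open 0.0853 F [ 0.3 -0.  -0.1] tilt [-0. -0. -1.]
(0.35, 0.45, 0.2, 83.2) -> [-0.0014 -0.2216 -0.0996] turn -0.1431
(0.42, 0.1, 0.2, 83.2) -> [-0.0013 -0.3798 -0.4195] turn -0.1431
(0.456, -0.185, 0.15, 83.2) -> [ 0.0488 -0.4884 -0.6855] turn -0.1431
(0.456, -0.185, 0.003, 83.2) -> [ 0.1958 -0.4884 -0.6854] turn -0.1431
```

```bash
python3 -m jog '[[[0,-0.222,-0.1,-0.143,-1],[0,-0.222,-0.1,-0.143,-1],[0,-0.222,-0.1,-0.143,-1],[0,-0.222,-0.1,-0.143,-1],[0,-0.222,-0.1,-0.143,-1],[0,-0.38,-0.42,-0.143,-1],[0,-0.38,-0.42,-0.143,-1],[0,-0.38,-0.42,-0.143,-1],[0,-0.38,-0.42,-0.143,-1],[0,-0.38,-0.42,-0.143,-1],[0,-0.38,-0.42,-0.143,-1],[0,-0.38,-0.42,-0.143,-1]]]' 40; python3 -c "
from plan import *
plan((.455,-.1855,.1,83.4),(.455,-.1855,.003,83.4))"
```

```text
t: 1.55
tool_pos: [0.4187, 0.1044, 0.199]
tool_rot: [-1.122, 1.262, 1.121]
contact_force: [0.2, 0.1, -1.2]
opening: 0.0852
t 1.55 pos [0.4187 0.1044 0.199 ] jawyaw 83.22 open 0.0852 F [ 0.2  0.1 -1.2] tilt [ 0.001 -0.    -1.   ]
(0.455, -0.1855, 0.1, 83.4) -> [ 0.0992 -0.0701 -0.2836] turn -0.0032
(0.455, -0.1855, 0.003, 83.4) -> [ 0.1962 -0.07   -0.2836] turn -0.0032
```

```bash
python3 -m jog '[[[0.1,-0.07,-0.284,-0.003,0.1],[0.1,-0.07,-0.284,-0.003,0.1],[0.1,-0.07,-0.284,-0.003,0.1],[0.1,-0.07,-0.284,-0.003,0.1],[0.1,-0.07,-0.284,-0.003,0.1],[0.1,-0.07,-0.284,-0.003,0.1],[0.1,-0.07,-0.284,-0.003,0.1],[0.1,-0.07,-0.284,-0.003,0.1],[0.1,-0.07,-0.284,-0.003,0.1]]]'; python3 -c "
from plan import *
t=imaging.get_image('top');crop(t,320,150,480,270,4,'pics/g1.png')
t=imaging.get_image('side');crop(t,280,90,440,250,3.5,'pics/g1s.png')
plan((.455,-.1855,.003,83.4))"
```

```text
t: 2.45
tool_pos: [0.455, -0.1852, 0.0995]
tool_rot: [-1.125, 1.26, 1.123]
contact_force: [-0.2, -1.3, 0.4]
opening: 0.0388
t 2.55 pos [ 0.4553 -0.1847  0.0999] jawyaw 83.5 open 0.0386 F [-0.2  0.9  0.4] tilt [ 0.002 -0.001 -1.   ]
(0.455, -0.1855, 0.003, 83.4) -> [ 0.0969  0.0004 -0.0007] turn 0.0017
```

View pics/g1.png

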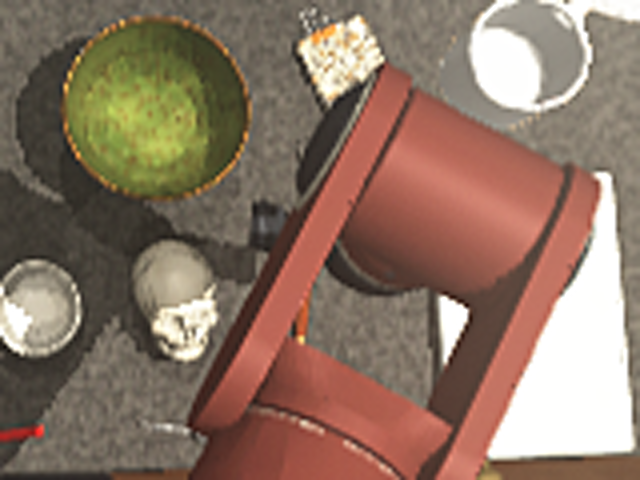

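View pics/g1s.png

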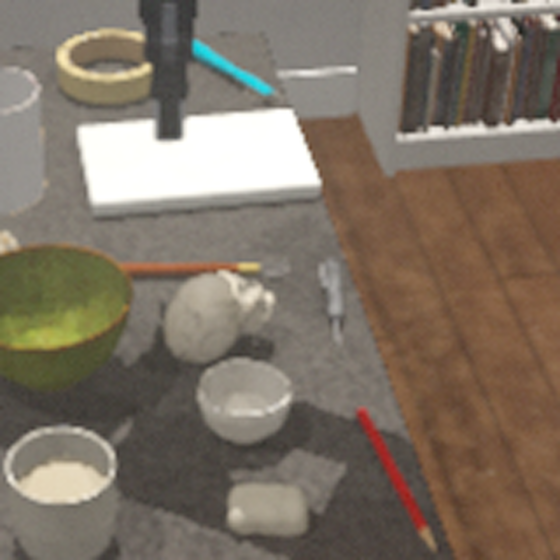

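The arm hides the red tool from above. In the side crop the fingers hang clear above it, with the skull and bowl untouched, so I'll descend and close.

```bash
python3 -m jog '[[[0.05,0,0,0,0.1],[0.09,0,-0.001,0,0.1],[0.095,0,-0.001,0,0.1],[0.095,0,-0.001,0,0.1],[0.095,0,-0.001,0,0.95],[0.095,0,-0.001,0,0.95],[0.095,0,-0.001,0,0.95],[0.095,0,-0.001,0,0.95],[0.095,0,-0.001,0,0.95],[0.095,0,-0.001,0,0.95]]]' 40; python3 -c "
from plan import *
t=imaging.get_image('side');crop(t,280,90,440,250,3.5,'pics/g2s.png')
plan((.455,-.1855,.15,83.4))"
```

```text
t: 3.55
tool_pos: [0.4554, -0.1859, 0.0051]
tool_rot: [-1.127, 1.259, 1.123]
contact_force: [-0.5, 0.2, -1.0]
opening: 0.0022
t 3.6 pos [ 0.4554 -0.1858  0.005 ] jawyaw 83.49 open 0.0018 F [-0.1  0.2 -0.5] tilt [ 0.002 -0.001 -1.   ]
(0.455, -0.1855, 0.15, 83.4) -> [-1.45e-01  1.00e-04  2.00e-04] turn 0.0016
```

View pics/g2s.png

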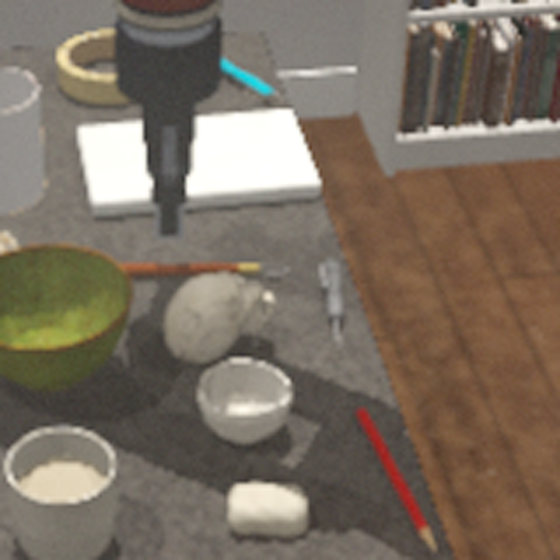

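```bash
python3 -c "
from plan import *
s=imaging.get_image('side');t=imaging.get_image('top')
p=ctrl.get_obs()['tool_pos']; print(proj(s,p),proj(t,p))
print(cast(s,[(328.6,156.3)],.005), cast(s,[(328.6,156.3)],.02),cast(s,[(328.6,156.3)],.03))
# tool in side
from seg import *
for c in blobs(s,(300,160,360,172),(0,90,70),(30,255,255))[:2]: show('red',s,c,.006)
for c in blobs(t,(385,180,408,250),(0,90,70),(30,255,255))[:2]: show('redtop',t,c,.006)
for c in blobs(s,(325,255,400,280),(8,90,90),(30,255,255))[:2]: show('yel',s,c,.006)
for n,z,b in(('lump',.01,(340,225,372,246)),):
  for c in blobs(s,b,(0,0,120),(40,90,255))[:1]: show(n,s,c,z)
crop(s,300,120,380,200,7,'pics/g3s.png');crop(t,350,150,450,270,5,'pics/g3t.png')
"
```

```text
[[327.96791405 166.67083706]] [[395.99622854 215.57525305]]
[[ 0.44734564 -0.23476366  0.005     ]] [[ 0.45005874 -0.21274705  0.02      ]] [[ 0.45186748 -0.19806931  0.03      ]]
red px [325.6 165.7] centre [ 463.9 -183.3] size [ 44.1 147.7] ang 72.5 x [ 388. -226.] to [ 528. -168.]
redtop px [397.2 219.2] centre [ 458.9 -185.8] size [ 60.4 191.3] ang 87.3 x [ 363. -220.] to [ 553. -152.]
yel px [360.5 267.6] centre [432.9 186.8] size [120.6  15.4] ang 6.3 x [373. 175.] to [493. 199.]
lump px [351.9 235.5] centre [432.1  89.9] size [48.8 61.5] ang 82.6 x [401.  65.] to [466. 116.]
```

View pics/g3s.png

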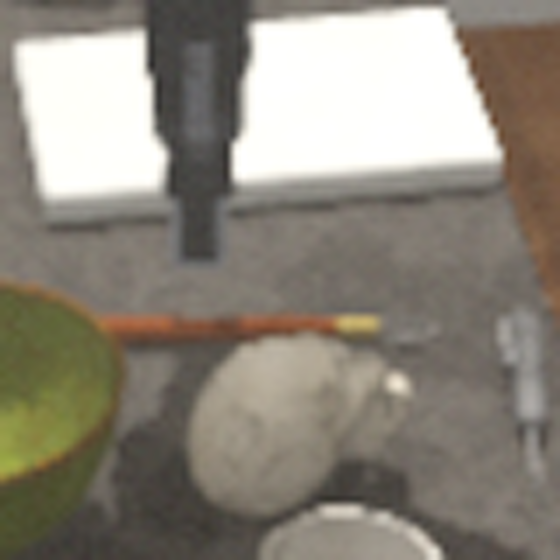

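View pics/g3t.png

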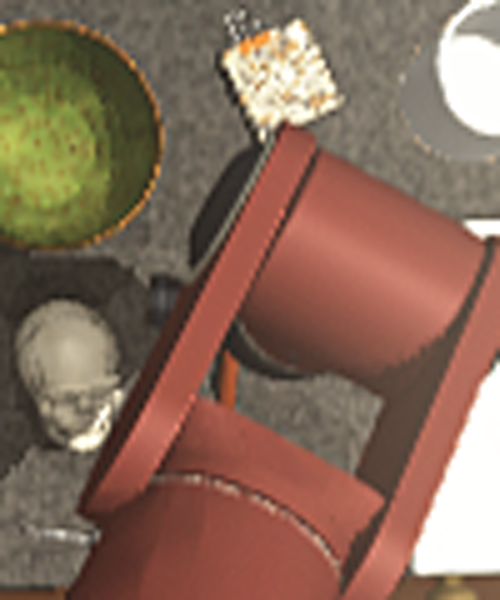

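```bash
python3 -c "
from plan import *
s=imaging.get_image('side')
for z in (.1,.12,.13,.14): print(z,proj(s,[.4553,-.185,z]))
for z in (.005,.02,.03,.04): print(z,proj(s,[.4554,-.186,z]))
for y in (-.23,-.24,-.25): print(y,proj(s,[.4553,y,.1]),proj(s,[.4553,y,.005]))
crop(s,300,60,370,180,5,'pics/g4s.png')
"
```

```text
0.1 [[327.76770715 136.59744416]]
0.12 [[327.71600475 129.85020028]]
0.13 [[327.68976087 126.42208007]]
0.14 [[327.6632496  122.95680375]]
0.005 [[327.91693962 166.58291314]]
0.02 [[327.88107595 162.00935524]]
0.03 [[327.85688039 158.92164786]]
0.04 [[327.83245163 155.80242943]]
-0.23 [[325.64891207 127.66276028]] [[325.97284324 157.47689008]]
-0.24 [[325.19391158 125.74386389]] [[325.53688333 155.47319532]]
-0.25 [[324.74444178 123.84821663]] [[325.10599175 153.49273816]]
```

View pics/g4s.png

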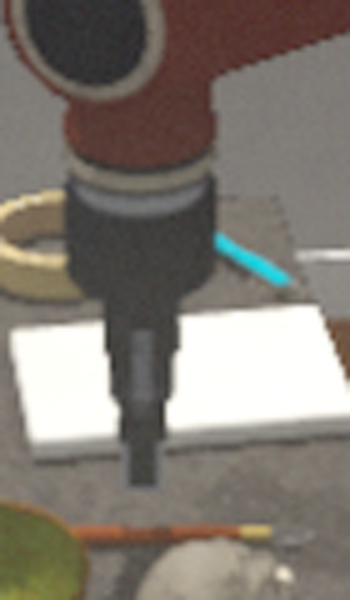

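The gripper closed to 2 mm, so it missed. In the side view the tips sit at about (328.6,156.3), while the reported TCP projects to (328,166.6). The fingers are therefore roughly 30 mm higher than reported, or off to the side. I'll probe downward in small guarded steps, straddling the tool.

```bash
python3 -m jog '[[[0,0,0,0,0.1],[0,0,0,0,0.1],[0,0,0,0,0.1],[0,0,0,0,0.1],[0.003,0,0,0,0.1]]]' 40; python3 -m jog '[[[0.003,0,0,0,0.1]]]';python3 -m jog '[[[0.003,0,0,0,0.1]]]';python3 -m jog '[[[0.003,0,0,0,0.1]]]'
```

```text
t: 4.25
tool_pos: [0.4557, -0.186, 0.0022]
tool_rot: [-1.127, 1.259, 1.123]
contact_force: [-0.6, -0.0, 0.6]
opening: 0.0387
t: 4.35
tool_pos: [0.4557, -0.186, -0.001]
tool_rot: [-1.127, 1.259, 1.122]
contact_force: [-1.1, 0.5, 0.1]
opening: 0.0382
t: 4.45
tool_pos: [0.4557, -0.186, -0.0044]
tool_rot: [-1.127, 1.259, 1.123]
contact_force: [0.1, -0.3, 0.3]
opening: 0.0381
t: 4.55
tool_pos: [0.4556, -0.1859, -0.0078]
tool_rot: [-1.127, 1.259, 1.123]
contact_force: [0.4, -0.6, -0.1]
opening: 0.0383
```

```bash
python3 -m jog '[[[0.003,0,0,0,0.1]]]';python3 -m jog '[[[0.003,0,0,0,0.1]]]';python3 -m jog '[[[0.003,0,0,0,0.1]]]'; python3 -c "
from plan import *
s=imaging.get_image('side');crop(s,300,100,370,180,7,'pics/g5s.png');plan()"
```

```text
t: 4.65
tool_pos: [0.4555, -0.1859, -0.0112]
tool_rot: [-1.127, 1.259, 1.123]
contact_force: [0.3, -0.2, -0.3]
opening: 0.0383
t: 4.75
tool_pos: [0.4554, -0.1858, -0.0146]
tool_rot: [-1.127, 1.259, 1.123]
contact_force: [-0.7, 0.1, -0.3]
opening: 0.0381
t: 4.85
tool_pos: [0.4553, -0.1857, -0.018]
tool_rot: [-1.126, 1.259, 1.123]
contact_force: [0.3, -0.7, -0.9]
opening: 0.0383
t 4.9 pos [ 0.4549 -0.1855 -0.0185] jawyaw 83.49 open 0.0381 F [-0.8 -0.5 -0.6] tilt [ 0.001  0.    -1.   ]
```

View pics/g5s.png

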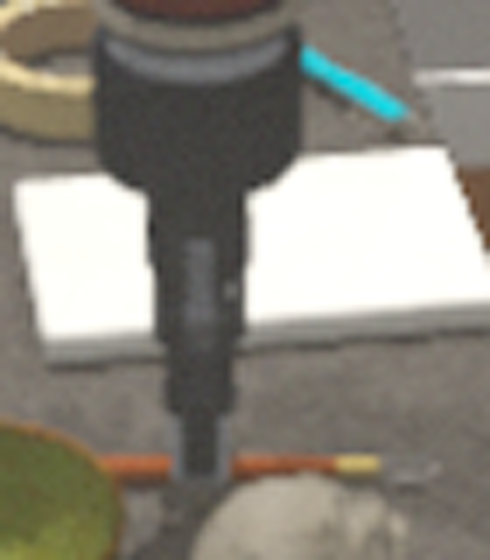

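The fingers now straddle the handle, with the near tip at about (328.6,168.3). The reported z runs about 30 mm low compared with the cameras. I'll keep stepping down, then close.

```bash
python3 -m jog '[[[0.003,0,0,0,0.1]]]';python3 -m jog '[[[0.003,0,0,0,0.1]]]';python3 -m jog '[[[0,0,0,0,0.95],[0,0,0,0,0.95],[0,0,0,0,0.95],[0,0,0,0,0.95],[0,0,0,0,0.95]]]' 40
```

```text
t: 5.0
tool_pos: [0.4552, -0.1857, -0.0215]
tool_rot: [-1.126, 1.26, 1.124]
contact_force: [-0.2, 0.2, -0.3]
opening: 0.0385
t: 5.1
tool_pos: [0.4551, -0.1856, -0.0247]
tool_rot: [-1.126, 1.26, 1.124]
contact_force: [-0.4, -0.7, 0.6]
opening: 0.0386
t: 5.6
tool_pos: [0.4555, -0.1857, -0.0244]
tool_rot: [-1.127, 1.259, 1.123]
contact_force: [-0.5, 0.3, 1.3]
opening: 0.0057
```

```bash
python3 -m jog '[[[0,0,0,0,0.95],[0,0,0,0,0.95]]]' 40;  python3 -c "
from plan import *
s=imaging.get_image('side');crop(s,300,120,370,190,7,'pics/g6s.png');plan()"
```

```text
t: 5.8
tool_pos: [0.4555, -0.1858, -0.0244]
tool_rot: [-1.127, 1.259, 1.123]
contact_force: [-0.4, -0.0, 1.8]
opening: 0.0056
t 5.85 pos [ 0.4555 -0.1858 -0.0244] jawyaw 83.49 open 0.0058 F [0.8 0.5 1. ] tilt [ 0.003 -0.001 -1.   ]
```

View pics/g6s.png

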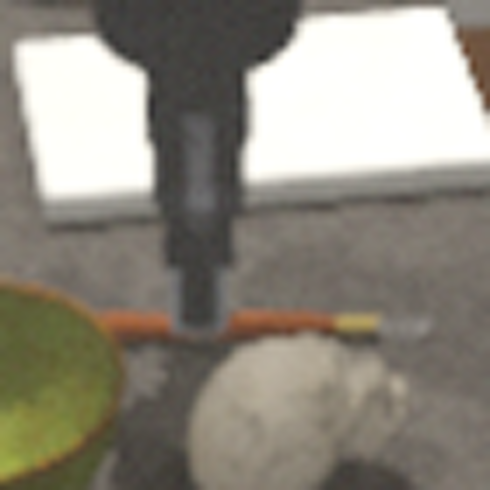

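It has only pinched the top of the handle (5.7 mm). I'll reopen, go lower and grip again.

```bash
python3 -m jog '[[[0,0,0,0,0.5],[0,0,0,0,0.5],[0,0,0,0,0.5],[0.003,0,0,0,0.5],[0.003,0,0,0,0.5]]]';python3 -m jog '[[[0.002,0,0,0,0.5]]]';python3 -m jog '[[[0,0,0,0,0.95],[0,0,0,0,0.95],[0,0,0,0,0.95],[0,0,0,0,0.95],[0,0,0,0,0.95]]]' 40
```

```text
t: 6.35
tool_pos: [0.4551, -0.1856, -0.0279]
tool_rot: [-1.126, 1.26, 1.124]
contact_force: [-1.0, 0.2, 0.5]
opening: 0.0213
t: 6.45
tool_pos: [0.4553, -0.1857, -0.0299]
tool_rot: [-1.126, 1.259, 1.123]
contact_force: [0.4, -0.7, 0.5]
opening: 0.0214
t: 6.95
tool_pos: [0.4553, -0.1857, -0.0298]
tool_rot: [-1.126, 1.259, 1.123]
contact_force: [0.8, 0.4, -0.5]
opening: 0.0088
```

```bash
python3 -m jog '[[[-0.04,0,0,0,0.95],[-0.08,0,0,0,0.95],[-0.12,0,0,0,0.95],[-0.15,0,0,0,0.95],[-0.15,0,0,0,0.95]]]' 40;  python3 -c "
from plan import *
s=imaging.get_image('side');cv2.imwrite('pics/l1s.png',s['color'][:,:,::-1]);plan((.44,.15,.12,85.5),(.427,.36,.12,85.5))"
```

```text
t: 7.45
tool_pos: [0.4583, -0.1876, 0.1263]
tool_rot: [-1.135, 1.256, 1.114]
contact_force: [0.0, -0.7, 0.4]
opening: 0.0084
t 7.5 pos [ 0.4567 -0.1867  0.1232] jawyaw 83.49 open 0.0085 F [-0.  -0.4 -1.3] tilt [ 0.007 -0.004 -1.   ]
(0.44, 0.15, 0.12, 85.5) -> [0.0019 0.0548 0.3326] turn -0.035
(0.427, 0.36, 0.12, 85.5) -> [0.0011 0.0915 0.5398] turn -0.035
```

View pics/l1s.png

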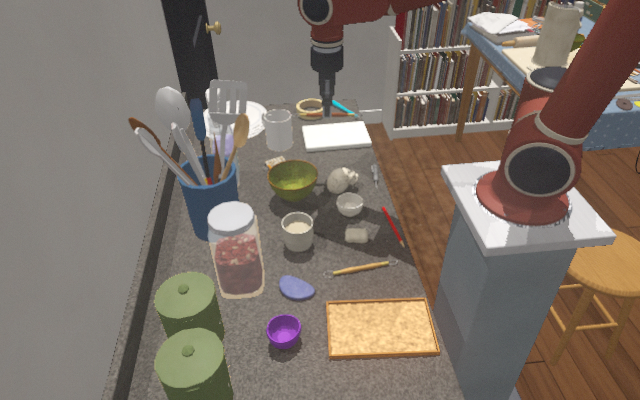

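The red tool is lifted, held at about (326,113). Next I'll carry it over the tray.

```bash
python3 -m jog '[[[0,0.055,0.332,-0.035,0.95],[0,0.055,0.332,-0.035,0.95],[0,0.055,0.332,-0.035,0.95],[0,0.055,0.332,-0.035,0.95],[0,0.055,0.332,-0.035,0.95],[0,0.055,0.332,-0.035,0.95],[0,0.055,0.332,-0.035,0.95],[0,0.0915,0.539,-0.035,0.95],[0,0.0915,0.539,-0.035,0.95],[0,0.0915,0.539,-0.035,0.95],[0,0.0915,0.539,-0.035,0.95],[0,0.0915,0.539,-0.035,0.95]]]' 40;  python3 -c "
from plan import *
t=imaging.get_image('top');crop(t,130,150,290,270,5,'pics/l2t.png')
t=imaging.get_image('side');crop(t,280,200,460,370,4,'pics/l2s.png');plan((.427,.36,.05,85.5),(.427,.36,-.025,85.5))"
```

```text
t: 8.7
tool_pos: [0.4249, 0.3626, 0.1189]
tool_rot: [-1.16, 1.243, 1.149]
contact_force: [-0.1, -0.5, 0.8]
opening: 0.0087
t 8.8 pos [0.4255 0.3599 0.1189] jawyaw 85.67 open 0.0083 F [-0.  -0.5 -0. ] tilt [ 0.004 -0.006 -1.   ]
(0.427, 0.36, 0.05, 85.5) -> [ 0.0689 -0.0011  0.0006] turn 0.003
(0.427, 0.36, -0.025, 85.5) -> [ 0.1439 -0.0008  0.001 ] turn 0.003
```

View pics/l2t.png

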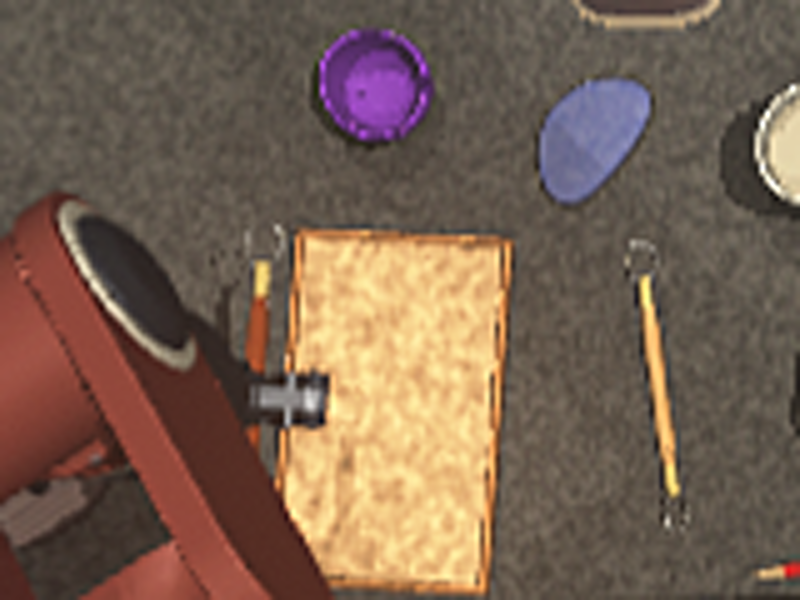

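View pics/l2s.png

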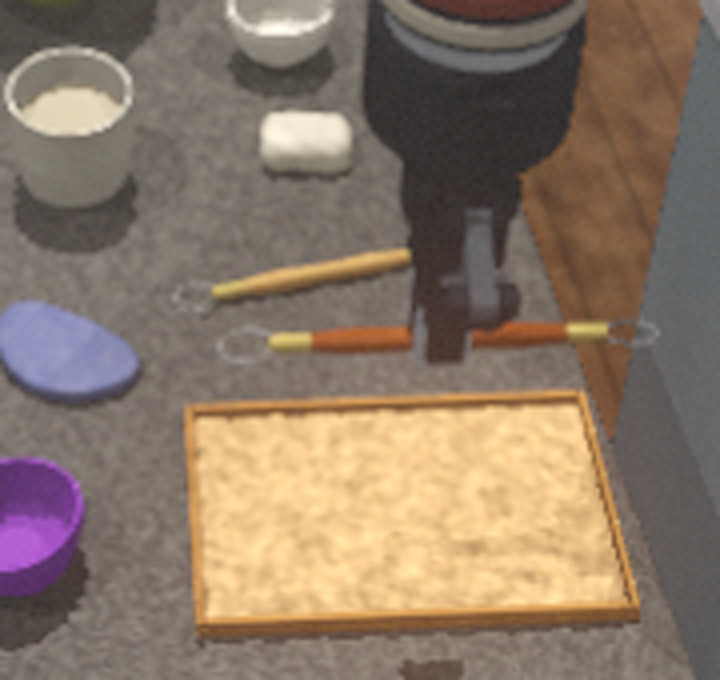

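```bash
cat >> h.py <<'E'
def tri(t,s,a,b):
    def ray(im,uv):
        n=cv2.undistortPoints(np.array(uv,float).reshape(1,1,2),im['intrinsics'],im['distortion'])[0,0]
        d=np.r_[n,1]@im['R']; return -im['R'].T@im['t'], d/np.linalg.norm(d)
    c1,d1=ray(t,a);c2,d2=ray(s,b)
    k=np.linalg.lstsq(np.c_[d1,-d2],c2-c1,rcond=None)[0]; p,q=c1+k[0]*d1,c2+k[1]*d2
    return (p+q)/2,np.linalg.norm(p-q)
E
python3 -c "
from h import *
t=imaging.get_image('top');s=imaging.get_image('side')
print(tri(t,s,(183,195),(334.5,286.3)),tri(t,s,(182.2,208.6),(358,285.3)))
# other end, side only
for z in (.14,.15,.16): print(z,cast(s,[(334.5,286.3),(444.5,282.5)],z))
"
```

```text
(array([0.51091743, 0.3544364 , 0.15412737]), np.float64(0.0017706369547881527)) (array([0.47535085, 0.35666834, 0.15420304]), np.float64(0.0027965355183100183))
0.14 [[0.51012077 0.34236553 0.14      ]
 [0.32897747 0.35717249 0.14      ]]
0.15 [[0.5112926  0.35075037 0.15      ]
 [0.33315714 0.36531147 0.15      ]]
0.16 [[0.51246442 0.35913522 0.16      ]
 [0.33733682 0.37345045 0.16      ]]
```

```bash
python3 -c "
from seg import *
t=imaging.get_image('top');s=imaging.get_image('side')
c=blobs(s,(320,280,445,365),(8,80,90),(30,255,255))[0]; show('tray side',s,c,.010)
c=blobs(t,(180,190,238,272),(8,80,100),(30,255,255))[0]; show('tray top',t,c,.010)
# corners: top full px from crop
W=cast(t,[(130+298/5,150+231/5),(130+512/5,150+238/5),(130+485/5,150+592/5)],.010);print(W)
W=cast(s,[(280+187/4,200+407/4),(280+585/4,200+392/4),(280+638/4,200+607/4),(280+199/4,200+625/4)],.010);print(W,W.mean(0))
"
```

```text
tray side px [392.5 317. ] centre [408.5 317.6] size [177.8 226.1] ang 83.0 x [285. 233.] to [528. 408.]
tray top px [208.4 229.8] centre [425.1 331.9] size [122.  197.4] ang 85.6 x [322. 265.] to [528. 395.]
[[0.52457611 0.38288902 0.01      ]
 [0.51728517 0.26395184 0.01      ]
 [0.32387443 0.27992483 0.01      ]]
[[0.51501846 0.26961501 0.01      ]
 [0.32194027 0.28479552 0.01      ]
 [0.3328755  0.40209687 0.01      ]
 [0.52436967 0.38744411 0.01      ]] [0.42355098 0.33598788 0.01      ]
```

```bash
python3 -m jog '[[[0.04,-0.003,0,0,0.95],[0.08,-0.002,0,0,0.95],[0.12,-0.002,0,0,0.95],[0.138,-0.0022,0.001,0,0.95],[0.142,-0.0022,0.001,0,0.95],[0.142,-0.0022,0.001,0,0.95]]]' 40;  python3 -c "
from plan import *
t=imaging.get_image('top');crop(t,130,150,290,270,5,'pics/l3t.png')
t=imaging.get_image('side');crop(t,280,200,460,370,4,'pics/l3s.png');plan((.4285,.36,-.025,85.5))"
```

```text
t: 9.6
tool_pos: [0.4302, 0.3566, -0.0218]
tool_rot: [-1.155, 1.246, 1.142]
contact_force: [-0.4, -1.4, -0.0]
opening: 0.0085
t 9.7 pos [ 0.4316  0.358  -0.0198] jawyaw 85.34 open 0.0085 F [ 0.3 -0.1 -0.3] tilt [ 0.009 -0.003 -1.   ]
(0.4285, 0.36, -0.025, 85.5) -> [0.0052 0.0033 0.0018] turn -0.0027
```

View pics/l3t.png

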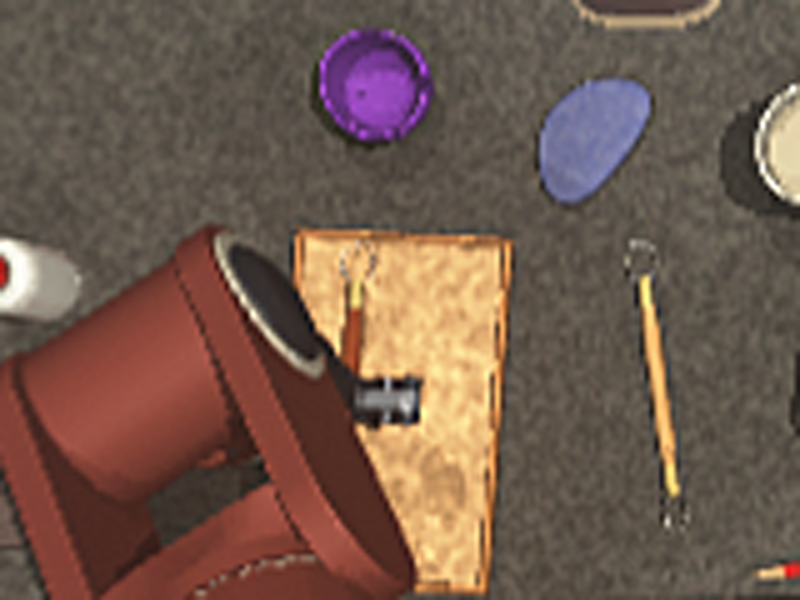

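View pics/l3s.png

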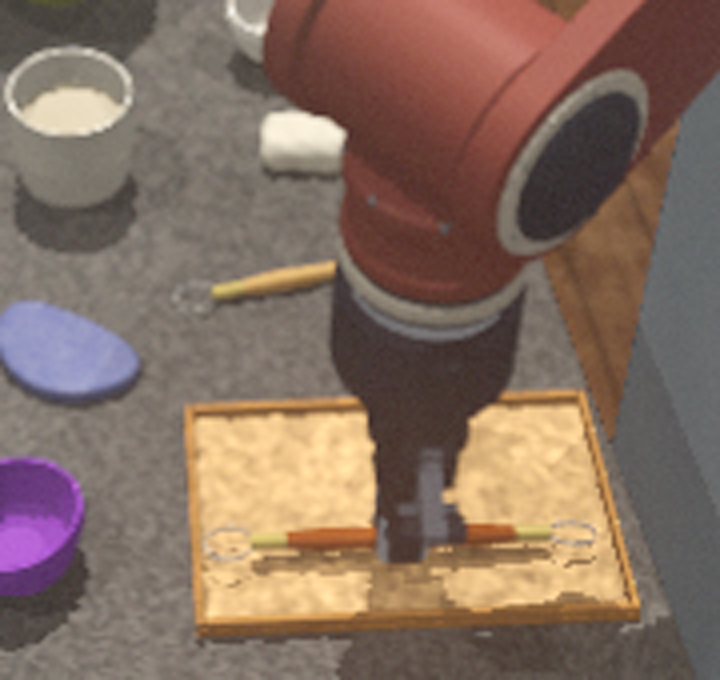

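```bash
python3 -m jog '[[[0.005,0.003,0.002,0,0.95],[0.005,0.003,0.002,0,0.95],[0.005,0.003,0.002,0,0.95],[0.005,0.003,0.002,0,0.95]]]' 40; python3 -m jog '[[[0,0,0,0,0.55],[0,0,0,0,0.55],[0,0,0,0,0.55],[-0.03,0,0,0,0.55],[-0.08,0,0,0,0.55],[-0.12,0,0,0,0.55]]]' 40;  python3 -c "
from plan import *
t=imaging.get_image('side');crop(t,280,200,460,370,4,'pics/l4s.png');plan((.435,.1852,.12,96.3),(.435,.1852,.02,96.3),(.435,.1852,-.03,96.3))"
```

```text
t: 10.1
tool_pos: [0.429, 0.3604, -0.0245]
tool_rot: [-1.156, 1.241, 1.141]
contact_force: [-0.6, 0.4, -0.0]
opening: 0.0085
t: 10.7
tool_pos: [0.4278, 0.3608, 0.0974]
tool_rot: [-1.156, 1.241, 1.141]
contact_force: [1.3, 0.8, -0.5]
opening: 0.0191
t 10.75 pos [0.432  0.3637 0.1058] jawyaw 85.38 open 0.0194 F [3.2 2.5 4.6] tilt [ 0.021  0.004 -1.   ]
(0.435, 0.1852, 0.12, 96.3) -> [-0.0149 -0.0176 -0.1776] turn -0.1906
(0.435, 0.1852, 0.02, 96.3) -> [ 0.0851 -0.0156 -0.1782] turn -0.1906
(0.435, 0.1852, -0.03, 96.3) -> [ 0.1351 -0.0146 -0.1785] turn -0.1906
```

View pics/l4s.png

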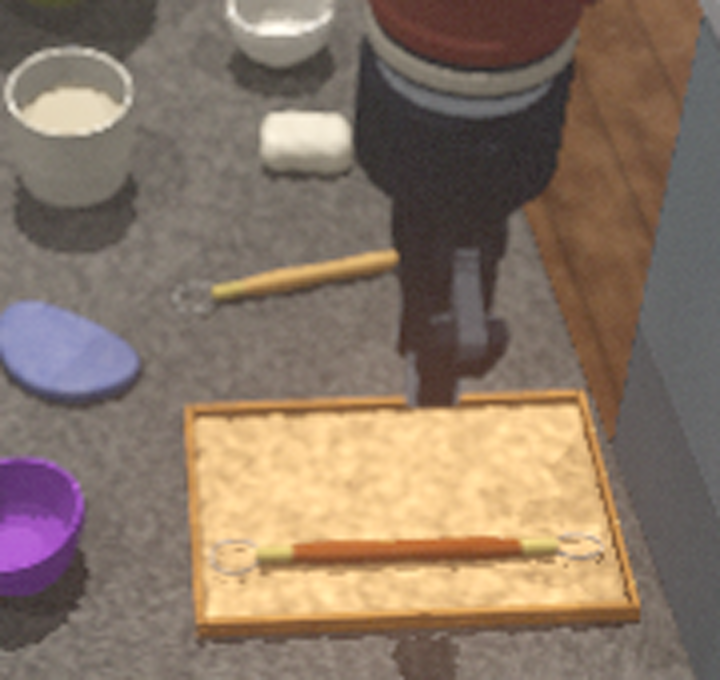

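The red tool lies on the tray floor, loop ends at about (339,338) and (425,336). Next is the yellow one.

```bash
python3 -m jog '[[[-0.015,-0.0175,-0.178,-0.197,0.4],[-0.015,-0.0175,-0.178,-0.197,0.4],[-0.015,-0.0175,-0.178,-0.197,0.4],[-0.015,-0.0175,-0.178,-0.197,0.4],[-0.015,-0.0175,-0.178,-0.197,0.4],[0.03,-0.0175,-0.178,-0.197,0.4],[0.06,-0.0165,-0.178,-0.197,0.4],[0.08,-0.016,-0.178,-0.197,0.4],[0.08,-0.016,-0.178,-0.197,0.4],[0.08,-0.016,-0.178,-0.197,0.4]]]' 40; python3 -c "
from plan import *
t=imaging.get_image('side');crop(t,280,200,460,370,4,'pics/y1s.png');plan((.435,.1852,-.03,96.8))
t=imaging.get_image('top');crop(t,200,170,320,270,6,'pics/y1t.png')"
```

```text
t: 11.75
tool_pos: [0.4352, 0.1859, 0.0251]
tool_rot: [-1.302, 1.134, 1.281]
contact_force: [-0.1, -0.1, 0.1]
opening: 0.0256
t 11.8 pos [0.4362 0.186  0.0262] jawyaw 96.69 open 0.0258 F [-0.5 -0.3 -0.1] tilt [ 0.022  0.005 -1.   ]
(0.435, 0.1852, -0.03, 96.8) -> [ 0.0561  0.0025 -0.0008] turn -0.0019
```

View pics/y1s.png

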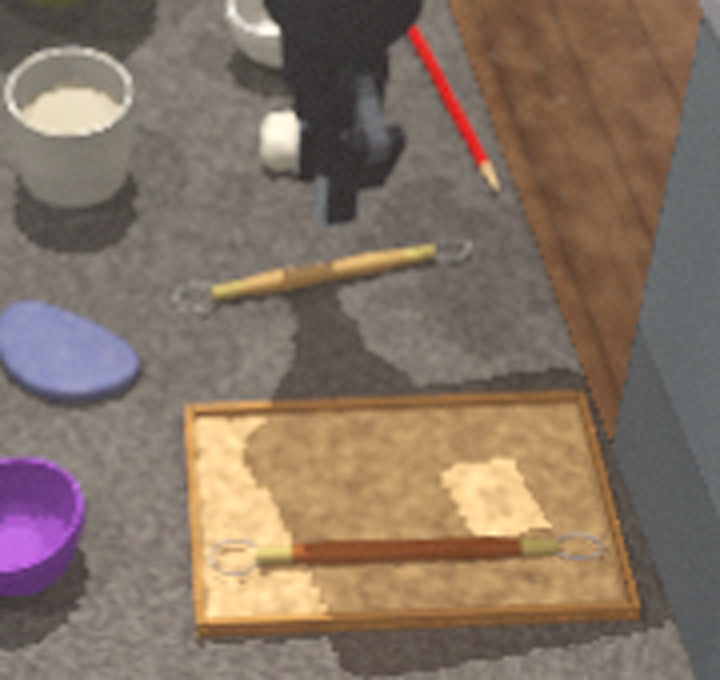

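View pics/y1t.png

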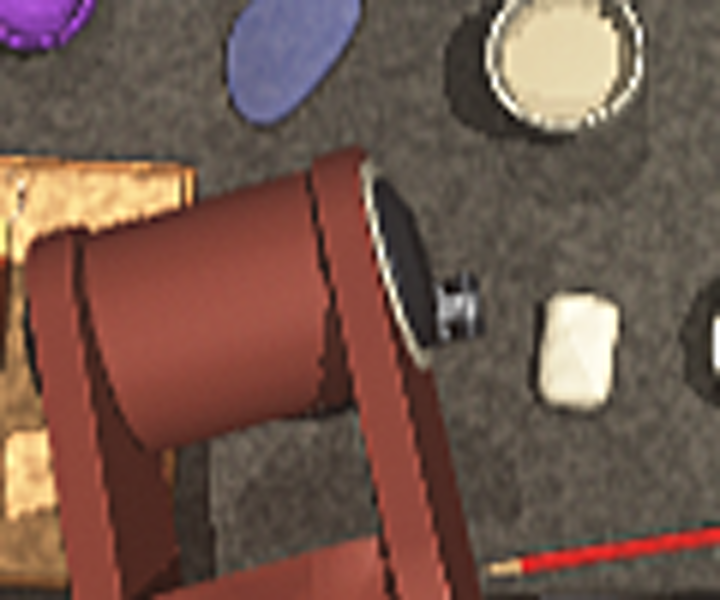

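```bash
python3 -m jog '[[[0.03,0.001,-0.001,0,0.4],[0.05,0.0025,-0.001,0,0.4],[0.054,0.0025,-0.001,0,0.4],[0.056,0.0025,-0.001,0,0.4],[0.056,0.0025,-0.001,0,0.4],[0.056,0.0025,-0.001,0,0.95],[0.056,0.0025,-0.001,0,0.95],[0.056,0.0025,-0.001,0,0.95],[0.056,0.0025,-0.001,0,0.95],[0.056,0.0025,-0.001,0,0.95]]]' 40; python3 -c "
from plan import *
t=imaging.get_image('side');crop(t,280,200,460,370,4,'pics/y2s.png');plan()"
```

```text
t: 12.85
tool_pos: [0.4369, 0.1855, -0.0278]
tool_rot: [-1.303, 1.129, 1.277]
contact_force: [-0.6, -0.6, 6.9]
opening: 0.0081
t 12.9 pos [ 0.437   0.1855 -0.0278] jawyaw 96.69 open 0.0078 F [-1.2 -0.6  6. ] tilt [ 0.026  0.006 -1.   ]
```

View pics/y2s.png

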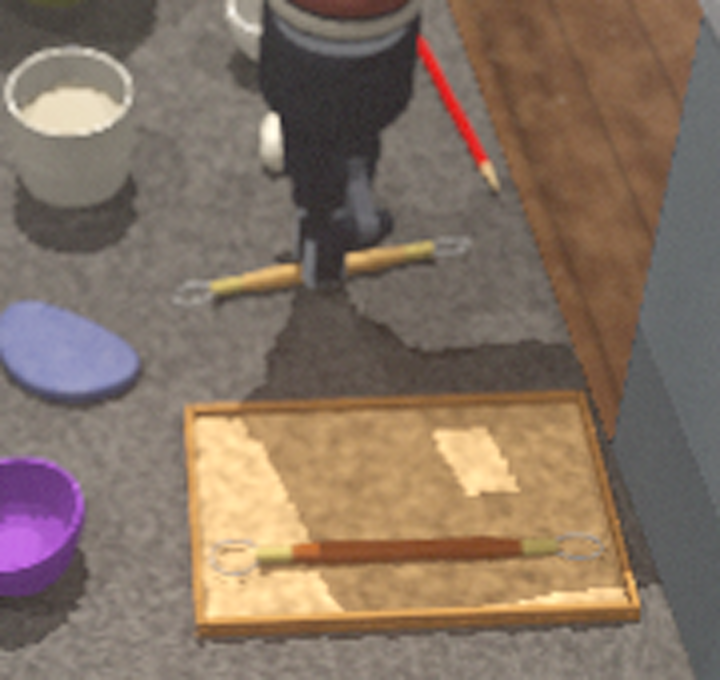

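```bash
python3 -m jog '[[[-0.05,0,0,0,0.95],[-0.1,0,0,0,0.95],[-0.12,0,0,0,0.95],[-0.12,0,0,0,0.95],[-0.12,0,0,0,0.95]]]' 40; python3 -c "
from plan import *
plan((.424,.3055,.09,85.5))"
```

```text
t: 13.4
tool_pos: [0.4337, 0.1847, 0.092]
tool_rot: [-1.304, 1.129, 1.277]
contact_force: [-1.5, 0.1, -0.3]
opening: 0.0082
t 13.4 pos [0.4337 0.1847 0.092 ] jawyaw 96.68 open 0.0082 F [-1.5  0.1 -0.3] tilt [ 0.026  0.006 -1.   ]
(0.424, 0.3055, 0.09, 85.5) -> [ 0.0025 -0.0043  0.1211] turn 0.1952
```

```bash
python3 -m jog '[[[0.0025,-0.0043,0.121,0.195,0.95],[0.0025,-0.0043,0.121,0.195,0.95],[0.0025,-0.0043,0.121,0.195,0.95],[0.0025,-0.0043,0.121,0.195,0.95],[0.0025,-0.0043,0.121,0.195,0.95],[0.0025,-0.0043,0.121,0.195,0.95]]]' 40; python3 -c "
from plan import *
plan((.424,.3055,-.0225,85.5))
t=imaging.get_image('top');crop(t,130,150,290,270,5,'pics/y3t.png')
t=imaging.get_image('side');crop(t,280,200,460,370,4,'pics/y3s.png')"
```

```text
t: 14.0
tool_pos: [0.4231, 0.3041, 0.0883]
tool_rot: [-1.158, 1.224, 1.136]
contact_force: [0.2, -0.6, -0.4]
opening: 0.0083
t 14.0 pos [0.4231 0.3041 0.0883] jawyaw 85.47 open 0.0083 F [ 0.2 -0.6 -0.4] tilt [ 0.024  0.004 -1.   ]
(0.424, 0.3055, -0.0225, 85.5) -> [0.1108 0.0018 0.0008] turn -0.0005
```

View pics/y3t.png

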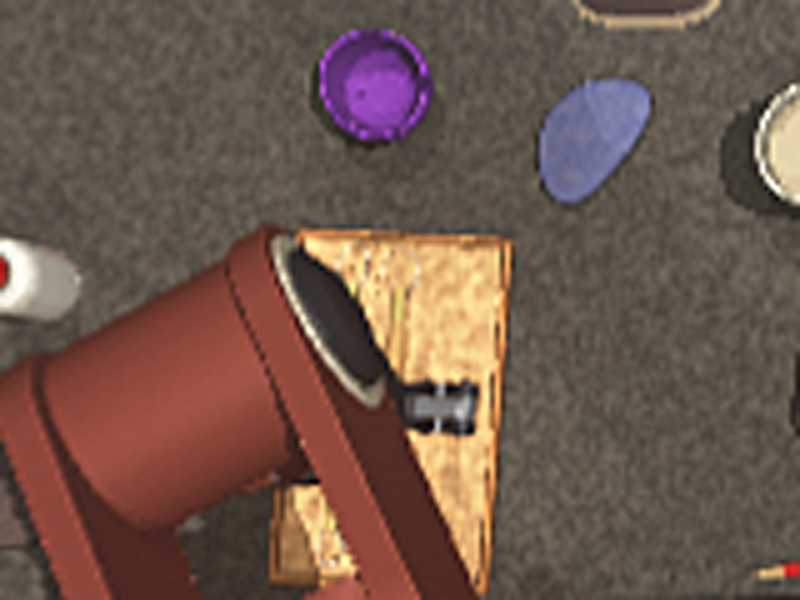

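View pics/y3s.png

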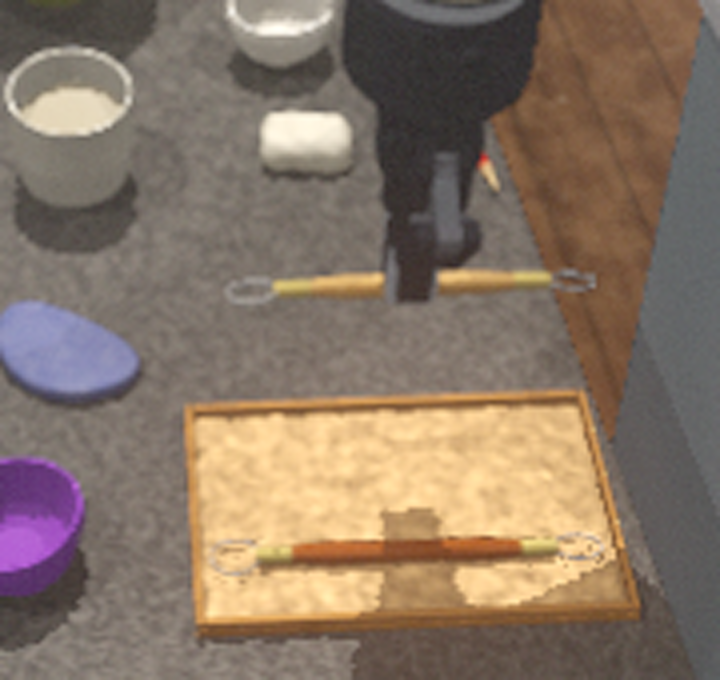

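```bash
python3 -c "
from h import *
s=imaging.get_image('side')
for z in (.118,.124):
  W=cast(s,[(336.5,272.5),(428.75,270)],z); print(W,W.mean(0),np.linalg.norm(W[0]-W[1]))
W=cast(s,[(280+208/4,200+557/4),(280+606/4,200+546/4)],.009); print('red',W,W.mean(0))
"; python3 -m jog '[[[0.05,0.0018,0.001,0,0.95],[0.09,0.0018,0.001,0,0.95],[0.107,0.0018,0.001,0,0.95],[0.11,0.0018,0.001,0,0.95],[0.11,0.0018,0.001,0,0.95],[0.11,0.0018,0.001,0,0.95]]]' 40; python3 -c "
from plan import *
plan((.424,.3055,-.0225,85.5))
t=imaging.get_image('side');crop(t,280,200,460,370,4,'pics/y4s.png')"
```

```text
[[0.49981656 0.29344073 0.118     ]
 [0.33807946 0.3082247  0.118     ]] [0.41894801 0.30083271 0.118     ] 0.16241138343816386
[[0.50059392 0.29876458 0.124     ]
 [0.3404114  0.31340646 0.124     ]] [0.42050266 0.30608552 0.124     ] 0.16085032169790459
red [[0.51589187 0.3534062  0.009     ]
 [0.33719631 0.3697497  0.009     ]] [0.42654409 0.36157795 0.009     ]
t: 14.75
tool_pos: [0.4264, 0.3065, -0.0188]
tool_rot: [-1.157, 1.22, 1.133]
contact_force: [0.6, 0.1, -0.9]
opening: 0.0083
t 14.75 pos [ 0.4264  0.3065 -0.0188] jawyaw 85.4 open 0.0083 F [ 0.6  0.1 -0.9] tilt [ 0.028  0.007 -1.   ]
(0.424, 0.3055, -0.0225, 85.5) -> [ 0.0036  0.0025 -0.0012] turn -0.0017
```

View pics/y4s.png

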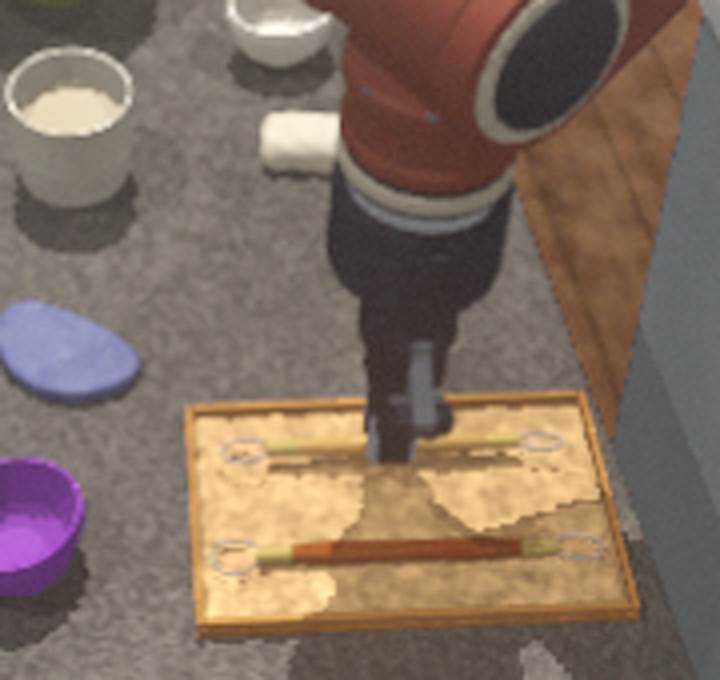

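```bash
python3 -m jog '[[[0.0036,0.001,-0.001,0,0.95],[0.0036,0.001,-0.001,0,0.95],[0.0036,0.001,-0.001,0,0.95],[0.0036,0.001,-0.001,0,0.55],[0.0036,0.001,-0.001,0,0.55],[0.0036,0.001,-0.001,0,0.55],[0.0036,0.001,-0.001,0,0.55],[-0.03,0.001,-0.001,0,0.55],[-0.08,0.001,-0.001,0,0.55],[-0.12,0.001,-0.001,0,0.55],[-0.12,0.001,-0.001,0,0.55],[-0.12,0.001,-0.001,0,0.55]]]' 40; python3 -c "
from plan import *
plan((.4,.0,.17,100),(.433,-.098,.17,106),(.433,-.098,-.02,106))
t=imaging.get_image('side');crop(t,280,200,460,370,4,'pics/y5s.png')
from seg import *
for c in blobs(t,(320,155,365,197),(0,0,105),(40,90,255))[:1]: show('skull',t,c,.02)
crop(t,310,150,370,230,7,'pics/sk.png')"
```

```text
t: 16.0
tool_pos: [0.4229, 0.3053, 0.1028]
tool_rot: [-1.157, 1.216, 1.132]
contact_force: [-0.6, -0.5, -0.6]
opening: 0.0191
t 16.0 pos [0.4229 0.3053 0.1028] jawyaw 85.42 open 0.0191 F [-0.6 -0.5 -0.6] tilt [ 0.031  0.008 -0.999]
(0.4, 0.0, 0.17, 100) -> [-0.0705 -0.0038 -0.3054] turn -0.2545
(0.433, -0.098, 0.17, 106) -> [-0.0703 -0.0445 -0.4005] turn -0.3592
(0.433, -0.098, -0.02, 106) -> [ 0.1196 -0.0387 -0.4026] turn -0.3592
skull px [342.3 179.2] centre [ 425.2 -125.4] size [178.9 120.3] ang 82.2 x [ 353. -222.] to [493. -30.]
```

View pics/y5s.png

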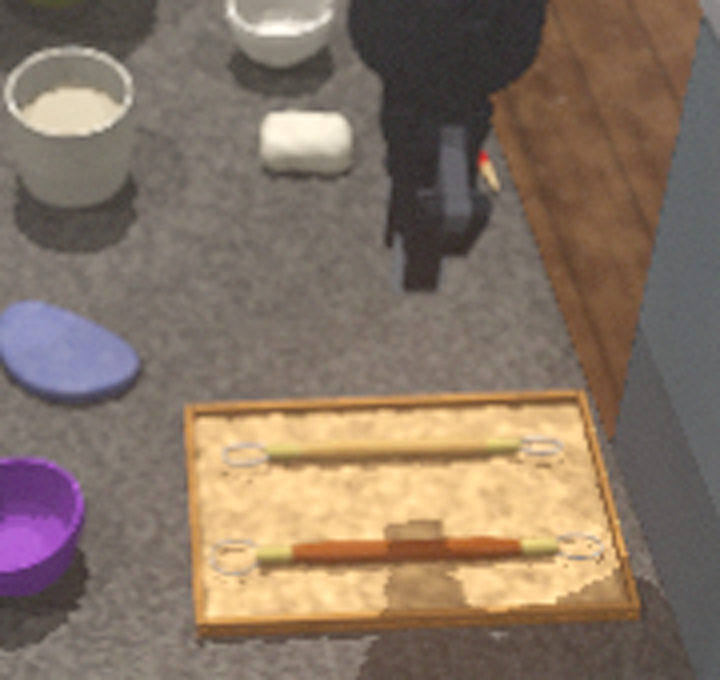

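View pics/sk.png

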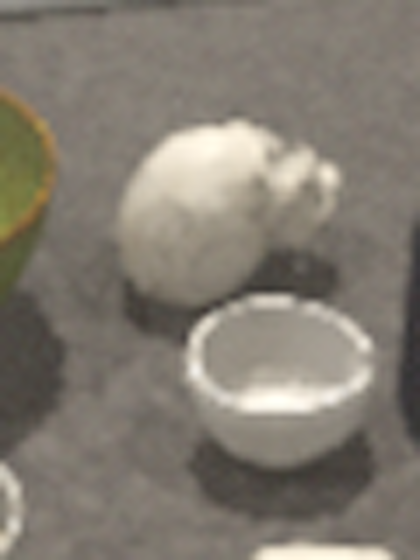

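Both tools lie parallel on the tray floor, the yellow at y≈451 and the red at y≈548 in the crop. Next I'll measure the skull more precisely.

```bash
python3 -c "
from seg import *
t=imaging.get_image('top')
c=max(blobs(t,(345,200,380,250),(0,0,105),(40,90,255)),key=cv2.contourArea); show('skull',t,c,.03)
W=cast(t,c[:,0],.03)[:,:2]; e=cv2.fitEllipse((W*1000).astype(np.float32)); print(e)
m=np.zeros((400,640),np.uint8); cv2.drawContours(m,[c],-1,255,-1); p=np.argwhere(m)[:,::-1]; W=cast(t,p,.03)[:,:2]; u=np.linalg.svd(W-W.mean(0),full_matrices=False)[2][0]; print('pca',W.mean(0),np.degrees(np.arctan2(u[1],u[0])))
v=t['color'].copy(); cv2.drawContours(v,[c],-1,(255,0,0),1); t['color']=v; crop(t,340,195,390,255,10,'pics/skt.png')"
```

```text
skull px [370.7 221.7] centre [ 433.9 -107.1] size [82.1 75.2] ang 11.7 x [ 390. -137.] to [481. -68.]
((437.1942443847656, -103.18846130371094), (65.06840515136719, 87.60658264160156), 84.90169525146484)
pca [ 0.43635167 -0.10139371] 172.10952344275478
```

View pics/skt.png

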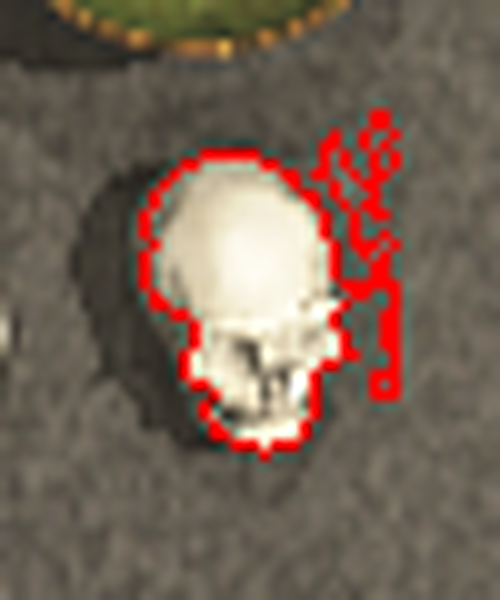

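```bash
python3 -c "
from seg import *
t=imaging.get_image('top')
for th in (115,125,140):
  hsv=cv2.cvtColor(t['color'],cv2.COLOR_RGB2HSV); m=cv2.inRange(hsv,np.array((0,0,th)),np.array((40,110,255))); m[:200]=0;m[245:]=0;m[:,:350]=0;m[:,378:]=0
  m=cv2.morphologyEx(m,cv2.MORPH_CLOSE,np.ones((3,3)));m=cv2.morphologyEx(m,cv2.MORPH_OPEN,np.ones((5,5)))
  c=max(cv2.findContours(m,cv2.RETR_EXTERNAL,cv2.CHAIN_APPROX_NONE)[0],key=cv2.contourArea); show('skull',t,c,.03)
  W=cast(t,c[:,0],.03)[:,:2]; e=cv2.fitEllipse((W*1000).astype(np.float32)); print('ell',e)
  k=np.zeros_like(m); cv2.drawContours(k,[c],-1,255,-1); p=np.argwhere(k)[:,::-1]; W=cast(t,p,.03)[:,:2]; u=np.linalg.svd(W-W.mean(0),full_matrices=False)[2][0]; print('pca',W.mean(0),np.degrees(np.arctan2(u[1],u[0])))
"
```

```text
skull px [364.7 223.8] centre [432.1 -94.8] size [48.4 78. ] ang 88.0 x [ 393. -119.] to [471. -71.]
ell ((435.610595703125, -96.38949584960938), (47.92374801635742, 82.34999084472656), 96.04153442382812)
pca [ 0.43447395 -0.09638525] -172.9070878656417
skull px [364.4 224.3] centre [430.7 -94.9] size [48.5 75.3] ang 88.4 x [ 393. -119.] to [469. -71.]
ell ((433.9998779296875, -96.13665008544922), (45.9666748046875, 79.739501953125), 99.83349609375)
pca [ 0.43326423 -0.09620651] -170.30456512807876
skull px [364.6 224.4] centre [430.7 -96.1] size [45.8 75.4] ang 88.0 x [ 393. -119.] to [469. -73.]
ell ((432.953125, -97.0799331665039), (44.07356262207031, 78.12284088134766), 95.7477798461914)
pca [ 0.43245737 -0.09704919] -174.37437058186856
```

```bash
python3 -c "
from plan import *
plan((.43,.1,.13,92),(.437,-.095,.11,99),(.437,-.095,-.02,99))"
```

```text
t 16.15 pos [0.4208 0.3042 0.0992] jawyaw 85.41 open 0.0191 F [-0.4  0.   0.1] tilt [ 0.025  0.005 -1.   ]
(0.43, 0.1, 0.13, 92) -> [-0.0316 -0.0263 -0.2026] turn -0.115
(0.437, -0.095, 0.11, 99) -> [-0.0125 -0.0484 -0.3965] turn -0.2372
(0.437, -0.095, -0.02, 99) -> [ 0.1174 -0.0452 -0.3975] turn -0.2372
```

```bash
python3 -m jog '[[[-0.03,-0.026,-0.2,-0.115,0.55],[-0.03,-0.026,-0.2,-0.115,0.55],[-0.03,-0.026,-0.2,-0.115,0.55],[-0.03,-0.026,-0.2,-0.115,-0.7],[-0.012,-0.048,-0.396,-0.237,-0.7],[-0.012,-0.048,-0.396,-0.237,-0.7],[-0.012,-0.048,-0.396,-0.237,-0.7],[-0.012,-0.048,-0.396,-0.237,-0.7],[-0.012,-0.048,-0.396,-0.237,-0.7],[-0.012,-0.048,-0.396,-0.237,-0.7],[-0.012,-0.048,-0.396,-0.237,-0.7]]]' 30;python3 -c "
from plan import *
plan((.437,-.095,.05,99),(.437,-.095,-.02,99))
s=imaging.get_image('side');crop(s,290,90,400,230,5,'pics/k1s.png')
t=imaging.get_image('top');crop(t,310,170,440,260,6,'pics/k1t.png')"
```

```text
t: 17.25
tool_pos: [0.436, -0.0933, 0.1083]
tool_rot: [-1.331, 1.109, 1.308]
contact_force: [0.1, 0.2, 0.8]
opening: 0.0727
t 17.25 pos [ 0.436  -0.0933  0.1083] jawyaw 99.01 open 0.0727 F [0.1 0.2 0.8] tilt [ 0.023  0.007 -1.   ]
(0.437, -0.095, 0.05, 99) -> [ 0.0583  0.0007 -0.002 ] turn 0.0002
(0.437, -0.095, -0.02, 99) -> [ 0.1283  0.0024 -0.0022] turn 0.0002
```

View pics/k1s.png

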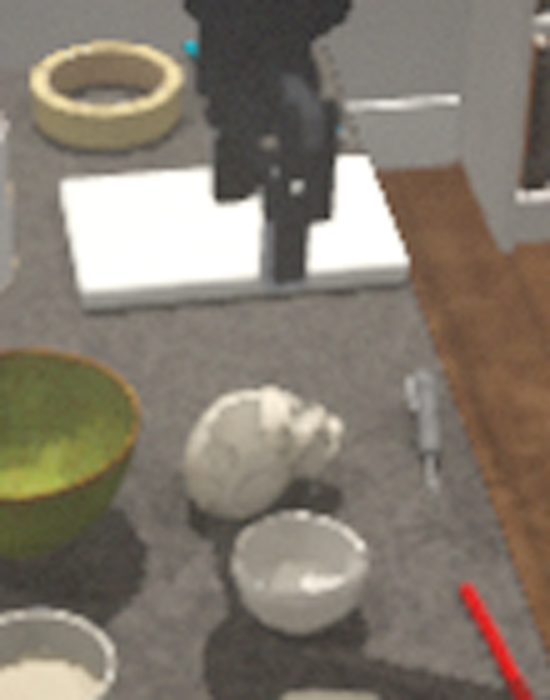

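View pics/k1t.png

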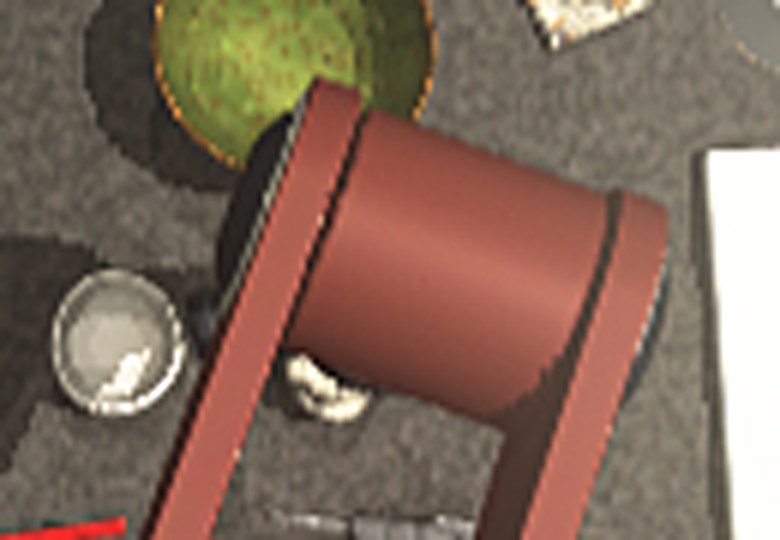

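```bash
python3 -c "
from plan import *
s=imaging.get_image('side')
o=ctrl.get_obs();p=o['tool_pos']+[0,0,.03];R=Rn.from_rotvec(o['tool_rot']).as_matrix()
for k in (-.0365,.0365): print(proj(s,p+R[:,2]*k-R[:,0]*.01), p+R[:,2]*k-R[:,0]*.01)
print(cast(s,[(347,146)],.148))
"
```

```text
[[335.92448372 130.9156621 ]] [ 0.44213146 -0.12900401  0.14911814]
[[345.23021486 146.65879215]] [ 0.43054463 -0.05692956  0.1492536 ]
[[ 0.42575443 -0.06102923  0.148     ]]
```

```bash
python3 -m jog '[[[0.04,-0.001,-0.002,0,-0.7],[0.08,0,-0.002,0,-0.7],[0.11,0,-0.002,0,-0.7],[0.122,0,-0.002,0,-0.7],[0.128,0,-0.002,0,-0.7],[0.128,0,-0.002,0,-0.7],[0.128,0,-0.002,0,-0.7]]]' 30;python3 -c "
from plan import *
plan((.437,-.095,.05,99),(.437,-.095,-.02,99))
s=imaging.get_image('side');crop(s,290,90,400,230,5,'pics/k2s.png')"
```

```text
t: 18.1
tool_pos: [0.4417, -0.0945, -0.0171]
tool_rot: [-1.337, 1.107, 1.306]
contact_force: [0.1, -1.3, 0.5]
opening: 0.0726
t 18.1 pos [ 0.4417 -0.0945 -0.0171] jawyaw 99.16 open 0.0726 F [ 0.1 -1.3  0.5] tilt [ 0.028  0.005 -1.   ]
(0.437, -0.095, 0.05, 99) -> [-0.0672  0.0028  0.0003] turn 0.0029
(0.437, -0.095, -0.02, 99) -> [0.0028 0.0048 0.0003] turn 0.0029
```

View pics/k2s.png

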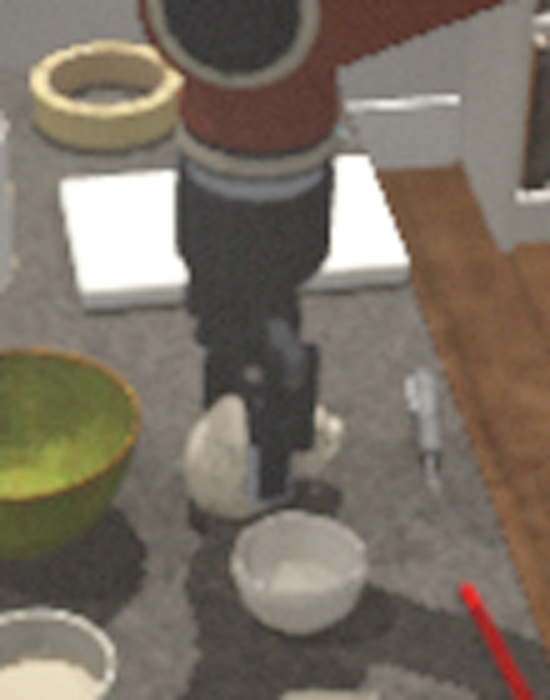

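```bash
python3 -m jog '[[[0.001,-0.005,0,0,-0.7],[0.001,-0.005,0,0,-0.7],[0.001,-0.005,0,0,-0.5],[0.001,-0.005,0,0,-0.4],[0.001,-0.005,0,0,-0.3],[0.001,-0.005,0,0,-0.1],[0.001,-0.005,0,0,0.1],[0.001,-0.005,0,0,0.1],[0.001,-0.005,0,0,0.1]]]' 25;python3 -c "
from plan import *
plan()
s=imaging.get_image('side');crop(s,290,90,400,230,5,'pics/k3s.png')"
```

```text
t: 19.05
tool_pos: [0.4468, -0.0938, -0.0176]
tool_rot: [-1.337, 1.106, 1.305]
contact_force: [-0.1, 2.5, 3.1]
opening: 0.0521
t 19.05 pos [ 0.4468 -0.0938 -0.0176] jawyaw 99.14 open 0.0521 F [-0.1  2.5  3.1] tilt [ 0.028  0.005 -1.   ]
```

View pics/k3s.png

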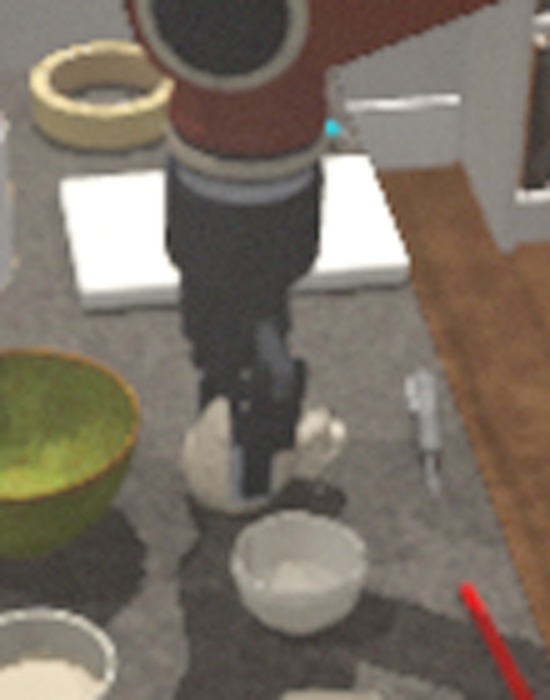

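The skull is gripped across the temples at 52 mm opening. Lifting.

```bash
python3 -m jog '[[[-0.02,0,0,0,0.1],[-0.05,0,0,0,0.1],[-0.08,0,0,0,0.1],[-0.1,0,0,0,0.1],[-0.11,0,0,0,0.1],[-0.11,0,0,0,0.1],[-0.11,0,0,0,0.1]]]' 25;python3 -c "
from plan import *
from seg import *
t=imaging.get_image('top')
hsv=cv2.cvtColor(t['color'],cv2.COLOR_RGB2HSV); m=cv2.inRange(hsv,np.array((0,0,190)),np.array((180,60,255))); m[:180]=0;m[272:]=0;m[:,:415]=0;m[:,490:]=0
c=max(cv2.findContours(m,cv2.RETR_EXTERNAL,cv2.CHAIN_APPROX_NONE)[0],key=cv2.contourArea); show('slab',t,c,.015)
s=imaging.get_image('side');
hsv=cv2.cvtColor(s['color'],cv2.COLOR_RGB2HSV); m=cv2.inRange(hsv,np.array((0,0,190)),np.array((180,40,255))); m[:118]=0;m[153:]=0;m[:,:296]=0;m[:,380:]=0
c=max(cv2.findContours(m,cv2.RETR_EXTERNAL,cv2.CHAIN_APPROX_NONE)[0],key=cv2.contourArea); show('slab side',s,c,.015)
crop(s,280,70,400,210,5,'pics/k4s.png'); crop(t,320,170,500,280,4,'pics/k4t.png')
plan((.463,-.3355,.09,91))"
```

```text
t: 19.8
tool_pos: [0.4429, -0.0941, 0.0909]
tool_rot: [-1.336, 1.107, 1.307]
contact_force: [-0.1, -0.4, -1.8]
opening: 0.0522
slab px [452.4 228.7] centre [ 415.7 -336.2] size [190.5 124.4] ang 1.2 x [ 320. -400.] to [ 512. -273.]
slab side px [316.4 135.1] centre [ 466.5 -332.8] size [ 85.8 127.5] ang 1.1 x [ 425. -397.] to [ 510. -268.]
t 19.9 pos [ 0.4425 -0.0939  0.0904] jawyaw 99.15 open 0.052 F [-0.7  0.5 -2. ] tilt [ 0.025  0.006 -1.   ]
(0.463, -0.3355, 0.09, 91) -> [-0.0005  0.0181 -0.2418] turn 0.1422
```

View pics/k4s.png

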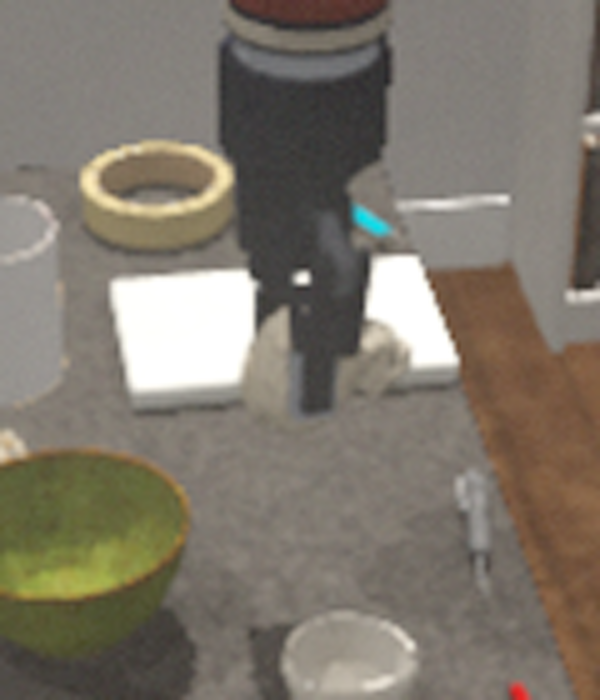

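View pics/k4t.png

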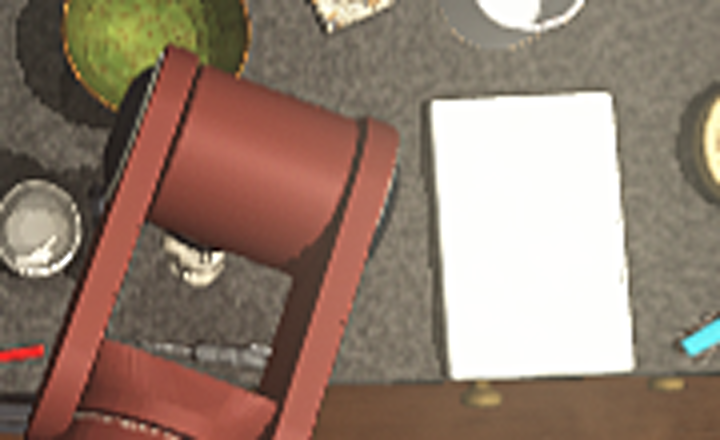

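```bash
python3 -c "
from plan import *
plan((.4715,-.335,.09,91))"
```

```text
t 19.9 pos [ 0.4425 -0.0939  0.0904] jawyaw 99.15 open 0.052 F [-0.7  0.5 -2. ] tilt [ 0.025  0.006 -1.   ]
(0.4715, -0.335, 0.09, 91) -> [-0.0003  0.0097 -0.2426] turn 0.1422
```

```bash
python3 -m jog '[[[0,0.002,-0.03,0.02,0.1],[0,0.003,-0.07,0.05,0.1],[0,0.004,-0.11,0.08,0.1],[0,0.006,-0.15,0.11,0.1],[0,0.008,-0.19,0.142,0.1],[0,0.009,-0.22,0.142,0.1],[0,0.01,-0.238,0.142,0.1],[0,0.01,-0.2426,0.142,0.1],[0,0.01,-0.2426,0.142,0.1],[0,0.01,-0.2426,0.142,0.1]]]' 25;python3 -c "
from plan import *
plan((.4715,-.335,.005,91))
s=imaging.get_image('side');crop(s,280,50,400,170,5,'pics/k5s.png')
t=imaging.get_image('top');crop(t,370,160,530,280,5,'pics/k5t.png')"
```

```text
t: 20.9
tool_pos: [0.471, -0.3335, 0.0891]
tool_rot: [-1.229, 1.177, 1.208]
contact_force: [0.1, 0.7, -1.0]
opening: 0.0521
t 20.9 pos [ 0.471  -0.3335  0.0891] jawyaw 91.07 open 0.0521 F [ 0.1  0.7 -1. ] tilt [ 0.024  0.007 -1.   ]
(0.4715, -0.335, 0.005, 91) -> [ 0.0841  0.0016 -0.0021] turn 0.0012
```

View pics/k5s.png

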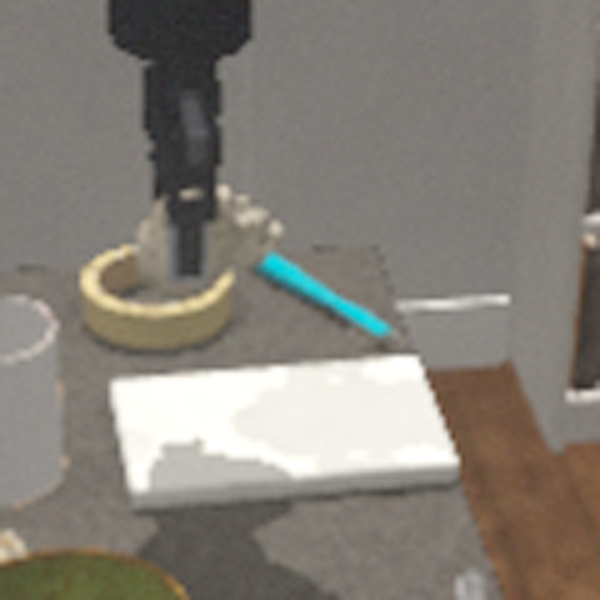

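View pics/k5t.png

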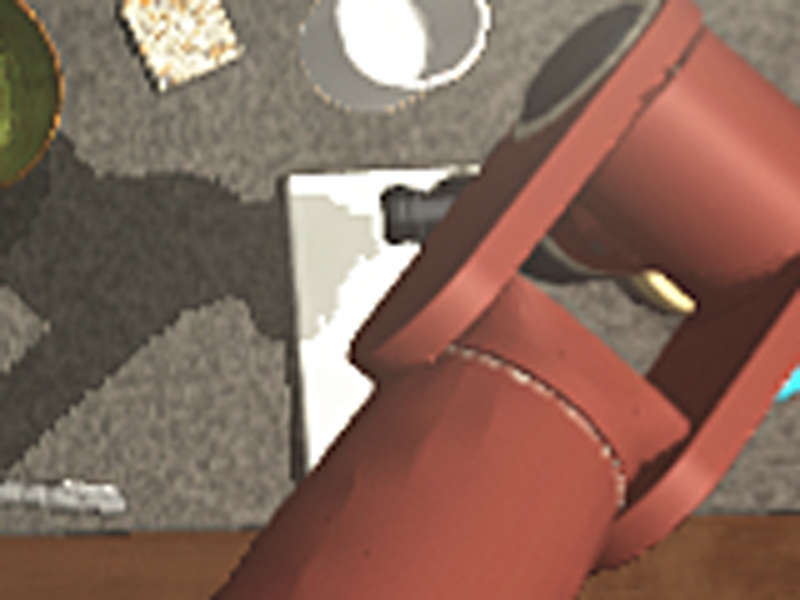

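```bash
cat >> h.py <<'E'
def casty(im,uv,y):
    n=cv2.undistortPoints(np.array(uv,float).reshape(-1,1,2),im['intrinsics'],im['distortion'])[:,0]
    d=np.c_[n,np.ones(len(n))]@im['R']; c=-im['R'].T@im['t']
    return c+d*((y-c[1])/d[:,1])[:,None]
E
python3 -c "
from h import *
s=imaging.get_image('side')
print(casty(s,[(280+137/5,50+245/5),(280+285/5,50+230/5),(280+200/5,50+288/5)],-.335))"
python3 -m jog '[[[0.03,0.001,-0.002,0,0.1],[0.06,0.001,-0.002,0,0.1],[0.075,0.001,-0.002,0,0.1],[0.084,0.0016,-0.002,0,0.1],[0.084,0.0016,-0.002,0,0.1],[0.084,0.0016,-0.002,0,0.1]]]' 25;python3 -c "
from plan import *
plan((.4715,-.335,-.0026,91))
s=imaging.get_image('side');crop(s,280,80,400,170,6,'pics/k6s.png')"
```

```text
[[ 0.49304043 -0.335       0.13252772]
 [ 0.41039411 -0.335       0.13558241]
 [ 0.45845541 -0.335       0.10342698]]
t: 21.65
tool_pos: [0.4725, -0.3358, 0.0068]
tool_rot: [-1.232, 1.177, 1.206]
contact_force: [0.7, -0.1, 0.7]
opening: 0.0521
t 21.65 pos [ 0.4725 -0.3358  0.0068] jawyaw 91.1 open 0.0521 F [ 0.7 -0.1  0.7] tilt [ 0.027  0.005 -1.   ]
(0.4715, -0.335, -0.0026, 91) -> [0.0094 0.0012 0.0008] turn 0.0017
```

View pics/k6s.png

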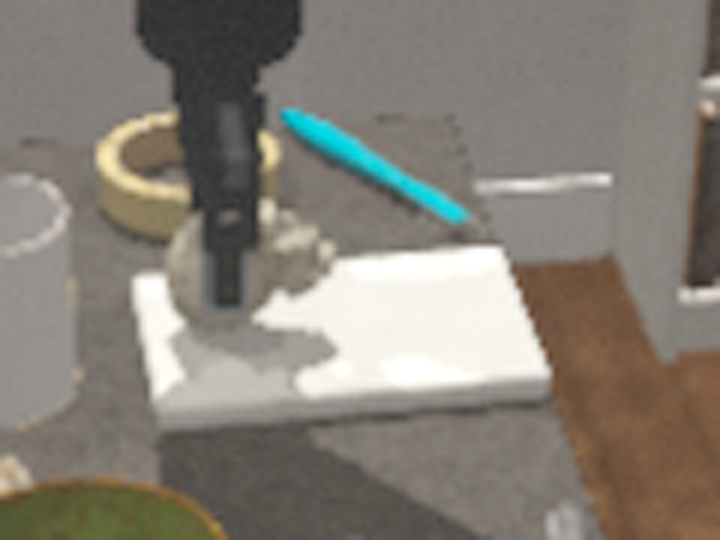

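```bash
python3 -m jog '[[[0.003,-0.005,0.001,0,0.1],[0.006,-0.005,0.001,0,0.1],[0.007,-0.005,0.001,0,0.1],[0.007,-0.005,0.001,0,0.1]]]' 25;python3 -m jog '[[[0.0015,0,0,0,0.1],[0.0015,0,0,0,0.1]]]';python3 -m jog '[[[0.0015,0,0,0,0.1],[0.0015,0,0,0,0.1]]]'
```

```text
t: 22.1
tool_pos: [0.4778, -0.3349, 0.0002]
tool_rot: [-1.233, 1.177, 1.205]
contact_force: [0.1, 0.5, -1.1]
opening: 0.052
t: 22.3
tool_pos: [0.4776, -0.3347, -0.0016]
tool_rot: [-1.232, 1.177, 1.206]
contact_force: [-0.5, 0.8, -1.2]
opening: 0.0522
t: 22.5
tool_pos: [0.478, -0.3349, -0.0026]
tool_rot: [-1.233, 1.177, 1.205]
contact_force: [0.2, 0.9, 2.8]
opening: 0.0519
```

Contact shows at the expected height (force rose about 4 N), so I'll release and look.

```bash
python3 -m jog '[[[0,0,0,0,-0.3],[0,0,0,0,-0.5],[0,0,0,0,-0.7],[0,0,0,0,-0.7],[0,0,0,0,-0.7],[-0.03,0,0,0,-0.7],[-0.07,0,0,0,-0.7],[-0.11,0,0,0,-0.7],[-0.13,0,0,0,-0.7],[-0.13,0,0,0,-0.7],[-0.13,0,0,0,-0.7]]]' 25;python3 -c "
from plan import *
plan((.43,0,.13,90),(.43,0,-.02,90))
s=imaging.get_image('side');crop(s,280,80,400,230,5,'pics/k7s.png')"
```

```text
t: 23.6
tool_pos: [0.4745, -0.3355, 0.1272]
tool_rot: [-1.233, 1.177, 1.205]
contact_force: [-0.2, 0.3, -0.8]
opening: 0.0724
t 23.6 pos [ 0.4745 -0.3355  0.1272] jawyaw 91.09 open 0.0724 F [-0.2  0.3 -0.8] tilt [ 0.027  0.005 -1.   ]
(0.43, 0, 0.13, 90) -> [-0.0024  0.038   0.3363] turn 0.019
(0.43, 0, -0.02, 90) -> [0.1475 0.0421 0.3356] turn 0.019
```

View pics/k7s.png

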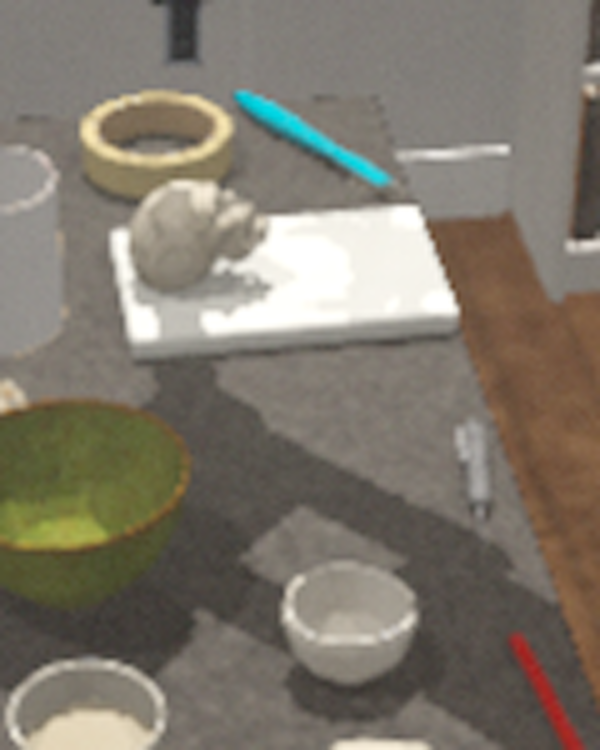

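```bash
python3 -c "
from seg import *
t=imaging.get_image('top');s=imaging.get_image('side')
print(cast(s,[(280+350/5,80+602/5)],.037), 'skull',casty(s,[(280+130/5,80+245/5),(280+267/5,80+235/5)],-.335))
for th in (110,130,150):
  hsv=cv2.cvtColor(t['color'],cv2.COLOR_RGB2HSV); m=cv2.inRange(hsv,np.array((0,0,th)),np.array((180,110,255))); m[:210]=0;m[245:]=0;m[:,:314]=0;m[:,345:]=0
  c=max(cv2.findContours(m,cv2.RETR_EXTERNAL,cv2.CHAIN_APPROX_NONE)[0],key=cv2.contourArea); show('pot',t,c,.036)
  c=cv2.convexHull(c)
  W=cast(t,c[:,0],.036)[:,:2]; e=cv2.fitEllipse((W*1000).astype(np.float32)); print('ell',e)
crop(t,300,190,400,260,7,'pics/p0t.png')
"
```

```text
[[0.42644802 0.00240906 0.037     ]] skull [[ 0.50037419 -0.335       0.03768603]
 [ 0.42036768 -0.335       0.03773998]]
pot px [328.8 226.7] centre [429.   -1.8] size [56.2 61.6] ang 88.5 x [398. -30.] to [460.  27.]
ell ((428.6019287109375, -0.02825784683227539), (58.37137985229492, 64.08255767822266), 82.48401641845703)
pot px [328.9 226.7] centre [429.   -0.5] size [53.6 61.6] ang 88.4 x [398. -28.] to [460.  27.]
ell ((428.5477294921875, -0.06686960905790329), (57.090293884277344, 63.98353958129883), 85.16266632080078)
pot px [331.3 225.9] centre [429.   -0.5] size [53.6 61.6] ang 88.4 x [398. -28.] to [460.  27.]
ell ((428.61376953125, 0.014189117588102818), (56.882102966308594, 63.972084045410156), 83.92413330078125)
```

View pics/p0t.png

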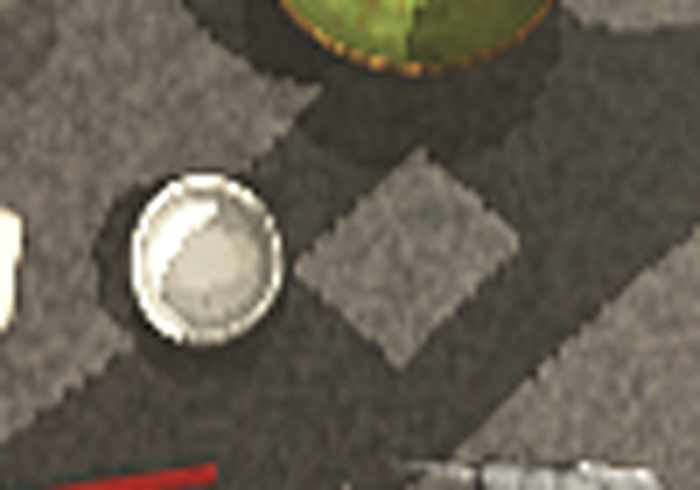

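```bash
python3 -c "
from plan import *
plan((.44,-.15,.12,88),(.43,.001,.1,86),(.43,.001,-.026,86))"
```

```text
t 23.75 pos [ 0.4735 -0.3345  0.125 ] jawyaw 91.09 open 0.073 F [-0.7 -0.1 -0.2] tilt [ 0.024  0.007 -1.   ]
(0.44, -0.15, 0.12, 88) -> [0.0055 0.0301 0.1851] turn 0.054
(0.43, 0.001, 0.1, 86) -> [0.0264 0.0377 0.3361] turn 0.0889
(0.43, 0.001, -0.026, 86) -> [0.1524 0.0408 0.3352] turn 0.0889
```

```bash
python3 -m jog '[[[0.005,0.03,0.185,0.054,-0.8],[0.005,0.03,0.185,0.054,-0.8],[0.005,0.03,0.185,0.054,-0.8],[0.005,0.03,0.185,0.054,-0.8],[0.026,0.038,0.336,0.089,-0.8],[0.026,0.038,0.336,0.089,-0.8],[0.026,0.038,0.336,0.089,-0.8],[0.026,0.038,0.336,0.089,-0.8],[0.026,0.038,0.336,0.089,-0.8],[0.026,0.038,0.336,0.089,-0.8]]]' 25;python3 -c "
from plan import *
plan((.43,.001,.1,86),(.43,.001,-.026,86))
s=imaging.get_image('side');crop(s,290,110,410,250,5,'pics/p1s.png')"
```

```text
t: 24.75
tool_pos: [0.4295, 0.0002, 0.0999]
tool_rot: [-1.162, 1.219, 1.144]
contact_force: [0.4, 0.0, 0.8]
opening: 0.0766
t 24.75 pos [4.295e-01 2.000e-04 9.990e-02] jawyaw 85.96 open 0.0766 F [0.4 0.  0.8] tilt [ 0.023  0.007 -1.   ]
(0.43, 0.001, 0.1, 86) -> [-0.0001 -0.0004  0.0008] turn -0.0007
(0.43, 0.001, -0.026, 86) -> [ 0.1258  0.0024 -0.0003] turn -0.0007
```

View pics/p1s.png

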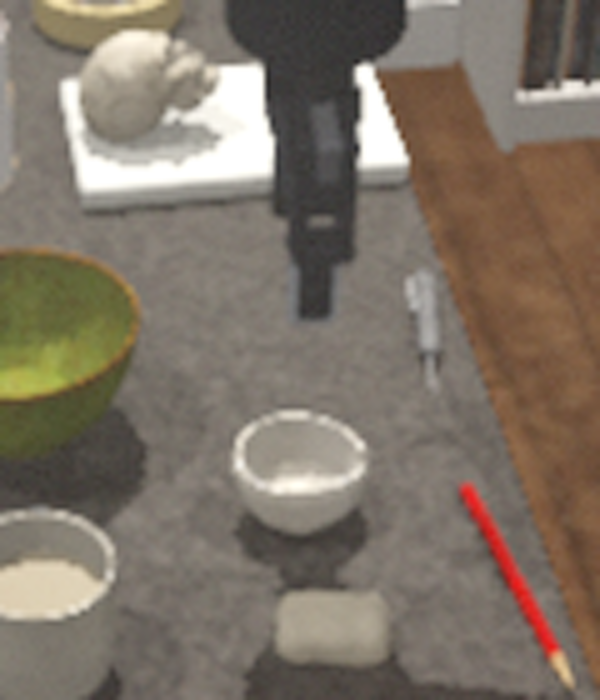

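```bash
python3 -m jog '[[[0.04,0.001,0,0,-0.8],[0.075,0.002,0,0,-0.8],[0.09,0.002,0,0,-0.8],[0.1,0.002,0,0,-0.8],[0.108,0.0024,0,0,-0.8],[0.108,0.0024,0,0,-0.8]]]' 25;python3 -m jog '[[[0.006,0,0,0,-0.8],[0.011,0,0,0,-0.8],[0.014,0,0,0,-0.8],[0.014,0,0,0,-0.8]]]';python3 -c "
from plan import *
plan((.43,.001,.1,86),(.43,.001,-.026,86))
s=imaging.get_image('side');crop(s,290,110,410,250,5,'pics/p2s.png')"
```

```text
t: 25.4
tool_pos: [0.4298, 0.0001, -0.0083]
tool_rot: [-1.16, 1.221, 1.143]
contact_force: [-0.6, 0.0, -0.5]
opening: 0.0772
t: 25.8
tool_pos: [0.4298, 0.0003, -0.0226]
tool_rot: [-1.16, 1.221, 1.144]
contact_force: [-0.7, -0.7, -0.1]
opening: 0.0769
t 25.8 pos [ 4.298e-01  3.000e-04 -2.260e-02] jawyaw 85.83 open 0.0769 F [-0.7 -0.7 -0.1] tilt [ 0.022  0.007 -1.   ]
(0.43, 0.001, 0.1, 86) -> [-0.1226 -0.0028  0.0018] turn -0.003
(0.43, 0.001, -0.026, 86) -> [ 0.0034 -0.0001  0.0006] turn -0.003
```

View pics/p2s.png

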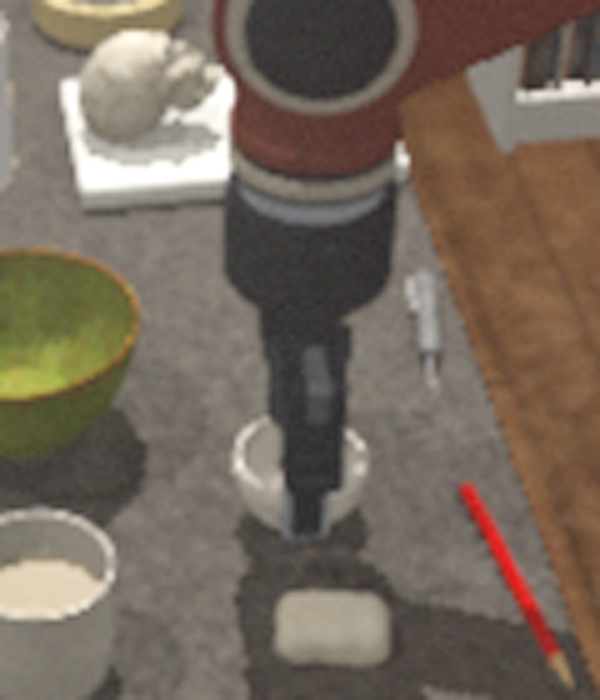

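```bash
python3 -m jog '[[[0.002,0,0.0005,0,-0.7],[0.002,0,0.0005,0,-0.6],[0.002,0,0.0005,0,-0.5],[0.002,0,0.0005,0,-0.3],[0.002,0,0.0005,0,-0.1],[0.002,0,0.0005,0,0.1],[0.002,0,0.0005,0,0.1],[0.002,0,0.0005,0,0.1]]]' 25; python3 -m jog '[[[-0.01,0,0,0,0.1],[-0.03,0,0,0,0.1],[-0.03,0,0,0,0.1],[-0.03,0,0,0,0.1]]]';python3 -c "
from plan import *
plan()
s=imaging.get_image('side');crop(s,290,110,410,250,5,'pics/p3s.png')"
```

```text
t: 26.65
tool_pos: [0.4303, 0.001, -0.0238]
tool_rot: [-1.16, 1.22, 1.143]
contact_force: [-1.9, 1.3, 5.7]
opening: 0.0581
t: 27.05
tool_pos: [0.4301, 0.0006, 0.0065]
tool_rot: [-1.161, 1.219, 1.142]
contact_force: [0.1, -0.3, -0.9]
opening: 0.0578
t 27.05 pos [0.4301 0.0006 0.0065] jawyaw 85.83 open 0.0578 F [ 0.1 -0.3 -0.9] tilt [ 0.024  0.007 -1.   ]
```

View pics/p3s.png

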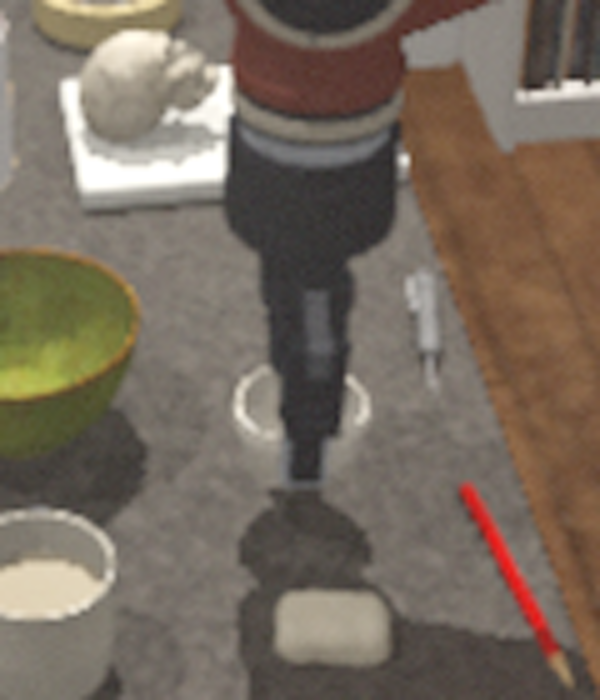

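```bash
python3 -c "
from plan import *
plan((.43,-.02,.09,86),(.37,-.336,.09,89),(.37,-.336,0.01,89))"
```

```text
t 27.1 pos [0.4294 0.0007 0.0058] jawyaw 85.83 open 0.0579 F [-0.8 -0.1 -2. ] tilt [ 0.022  0.008 -1.   ]
(0.43, -0.02, 0.09, 86) -> [-0.0843 -0.004  -0.0199] turn -0.0029
(0.37, -0.336, 0.09, 89) -> [-0.0881  0.0328 -0.3394] turn -0.0553
(0.37, -0.336, 0.01, 89) -> [-0.0081  0.0346 -0.3401] turn -0.0553
```

```bash
python3 -m jog '[[[-0.04,0,0,0,0.1],[-0.085,0,-0.02,0,0.1],[-0.088,0.004,-0.06,0,0.1],[-0.088,0.01,-0.1,-0.02,0.1],[-0.088,0.015,-0.15,-0.04,0.1],[-0.088,0.02,-0.2,-0.055,0.1],[-0.088,0.025,-0.25,-0.055,0.1],[-0.088,0.03,-0.3,-0.055,0.1],[-0.088,0.033,-0.33,-0.055,0.1],[-0.088,0.033,-0.3395,-0.055,0.1],[-0.088,0.033,-0.3395,-0.055,0.1],[-0.088,0.033,-0.3395,-0.055,0.1]]]' 25;python3 -c "
from plan import *
plan((.37,-.336,0.005,89))
s=imaging.get_image('side');crop(s,280,50,400,170,5,'pics/p4s.png')
t=imaging.get_image('top');crop(t,370,160,530,280,5,'pics/p4t.png')"
```

```text
t: 28.3
tool_pos: [0.3697, -0.3347, 0.0889]
tool_rot: [-1.199, 1.194, 1.186]
contact_force: [-1.0, 0.1, -1.6]
opening: 0.0575
t 28.3 pos [ 0.3697 -0.3347  0.0889] jawyaw 89.01 open 0.0575 F [-1.   0.1 -1.6] tilt [ 0.021  0.01  -1.   ]
(0.37, -0.336, 0.005, 89) -> [ 0.0839  0.0014 -0.0022] turn 0.0003
```

View pics/p4s.png

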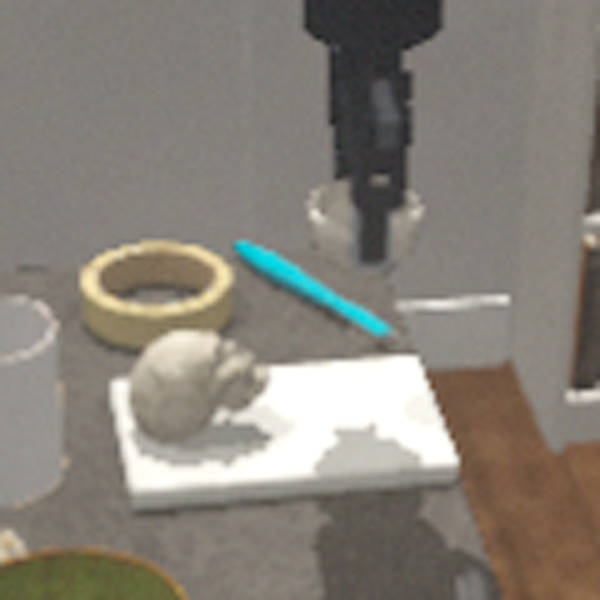

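View pics/p4t.png

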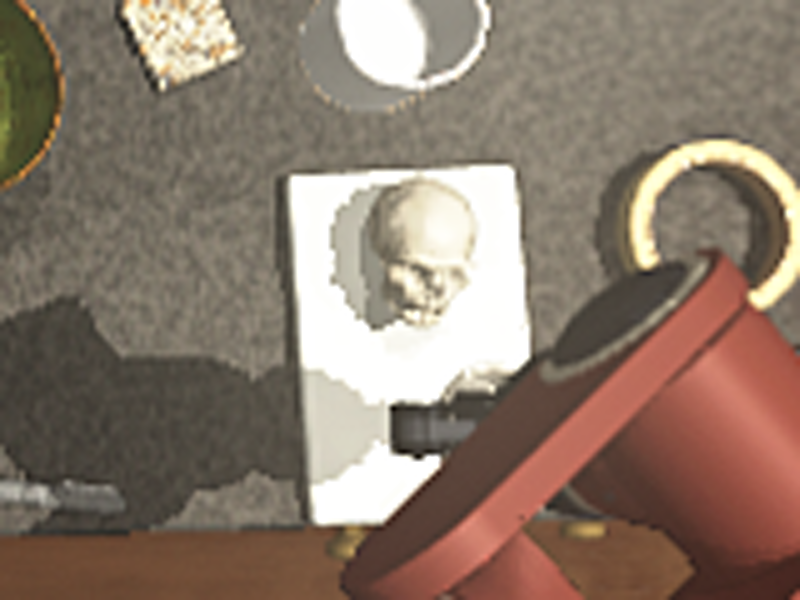

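```bash
python3 -c "
from h import *
s=imaging.get_image('side')
print(casty(s,[(280+307/5,50+210/5),(280+424/5,50+210/5)],-.335))"
python3 -m jog '[[[0.03,0.001,-0.001,0,0.1],[0.06,0.001,-0.002,0,0.1],[0.075,0.001,-0.002,0,0.1],[0.084,0.0014,-0.002,0,0.1],[0.084,0.0014,-0.002,0,0.1],[0.084,0.0014,-0.002,0,0.1]]]' 25;python3 -c "
from plan import *
plan((.37,-.336,-.0085,89))
s=imaging.get_image('side');crop(s,280,80,400,170,6,'pics/p5s.png')"
```

```text
[[ 0.39819072 -0.335       0.14676936]
 [ 0.33242021 -0.335       0.14200304]]
t: 29.05
tool_pos: [0.3712, -0.3361, 0.0064]
tool_rot: [-1.203, 1.194, 1.185]
contact_force: [0.9, -0.1, -0.9]
opening: 0.0583
t 29.05 pos [ 0.3712 -0.3361  0.0064] jawyaw 89.13 open 0.0583 F [ 0.9 -0.1 -0.9] tilt [ 0.023  0.007 -1.   ]
(0.37, -0.336, -0.0085, 89) -> [ 0.0149  0.0015 -0.    ] turn 0.0023
```

View pics/p5s.png

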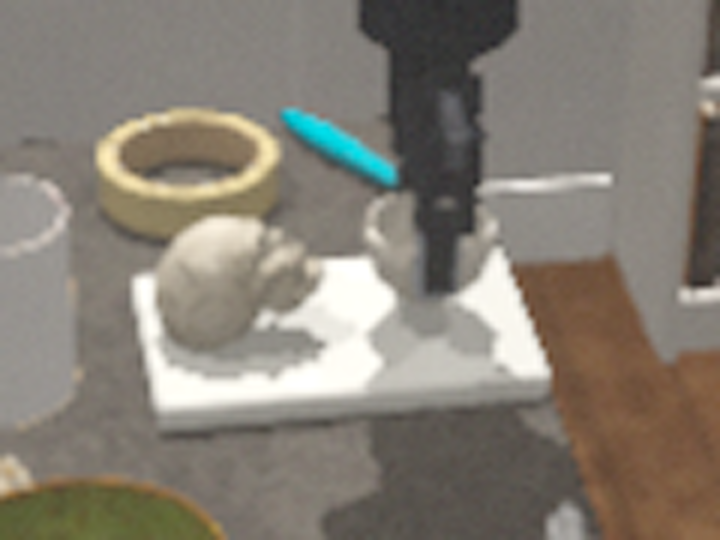

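```bash
python3 -m jog '[[[0.005,-0.002,0,0,0.1],[0.01,-0.002,0,0,0.1],[0.0125,-0.002,0,0,0.1],[0.0125,-0.002,0,0,0.1],[0.0125,-0.002,0,0,0.1]]]' 25;python3 -m jog '[[[0.0015,0,0,0,0.1],[0.0015,0,0,0,0.1]]]'
```

```text
t: 29.6
tool_pos: [0.3735, -0.3363, -0.0058]
tool_rot: [-1.204, 1.194, 1.184]
contact_force: [-0.0, -0.1, -0.3]
opening: 0.0579
t: 29.8
tool_pos: [0.3735, -0.3363, -0.0074]
tool_rot: [-1.203, 1.194, 1.184]
contact_force: [-0.3, -0.6, -1.5]
opening: 0.0577
```

```bash
python3 -m jog '[[[0.001,0,0,0,0.1],[0.001,0,0,0,0.1]]]';python3 -c "
from plan import *
s=imaging.get_image('side');crop(s,280,80,400,170,6,'pics/p6s.png')"
```

```text
t: 30.0
tool_pos: [0.3734, -0.3362, -0.0085]
tool_rot: [-1.203, 1.194, 1.184]
contact_force: [-0.5, -0.3, -0.8]
opening: 0.0578
```

View pics/p6s.png

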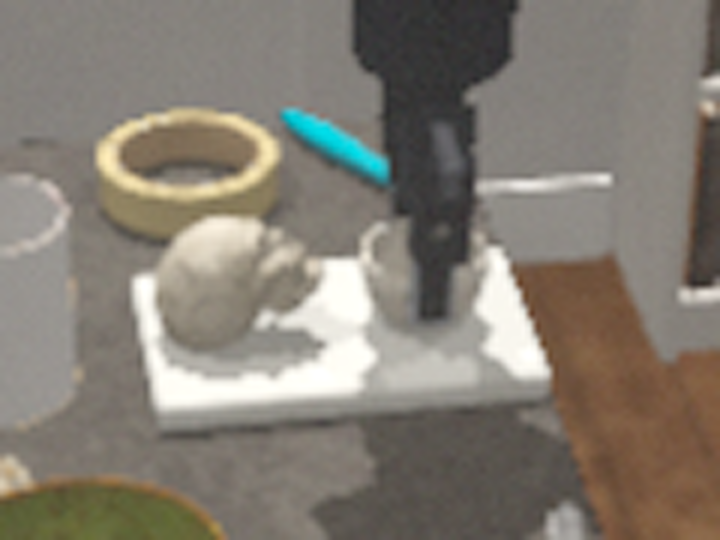

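```bash
python3 -m jog '[[[0.001,0,0,0,0.1],[0.001,0,0,0,0.1]]]'; python3 -m jog '[[[0.001,0,0,0,0.1],[0.001,0,0,0,0.1]]]'
```

```text
t: 30.25
tool_pos: [0.3736, -0.3364, -0.0088]
tool_rot: [-1.203, 1.194, 1.184]
contact_force: [-1.3, 2.9, 4.2]
opening: 0.0582
t: 30.45
tool_pos: [0.3737, -0.3364, -0.0088]
tool_rot: [-1.203, 1.194, 1.185]
contact_force: [-4.3, 2.1, 8.2]
opening: 0.0582
```

The pot is seated (contact at -8.8 mm, as predicted). Releasing.

```bash
python3 -m jog '[[[0,0,0,0,-0.3],[0,0,0,0,-0.5],[0,0,0,0,-0.7],[0,0,0,0,-0.8],[0,0,0,0,-0.8],[-0.02,0,0,0,-0.8],[-0.06,0,0,0,-0.8],[-0.1,0,0,0,-0.8],[-0.13,0,0,0,-0.8],[-0.13,0,0,0,-0.8],[-0.13,0,0,0,-0.8]]]' 25;python3 -c "
from seg import *
from plan import *
t=imaging.get_image('top')
s=imaging.get_image('side');crop(s,280,80,400,250,4,'pics/p7s.png')
c=max(blobs(t,(285,212,308,245),(0,0,120),(40,90,255)),key=cv2.contourArea); show('lump',t,c,.012)
W=cast(t,c[:,0],.012)[:,:2]; print(cv2.fitEllipse((W*1000).astype(np.float32)))
c=max(blobs(s,(338,222,375,248),(0,0,130),(40,90,255)),key=cv2.contourArea); show('lump side',s,c,.012)
crop(t,280,150,420,255,5,'pics/p7t.png')
plan((.4,0,.13,90),(.428,.089,.1,90))"
```

```text
t: 31.55
tool_pos: [0.371, -0.3378, 0.1219]
tool_rot: [-1.204, 1.194, 1.184]
contact_force: [0.1, 1.0, -0.4]
opening: 0.0774
lump px [296.  227.7] centre [428.2  90.2] size [33.  52.9] ang 81.6 x [401.  73.] to [456. 106.]
((429.0841369628906, 89.87142181396484), (34.23512649536133, 57.27281951904297), 82.79991149902344)
lump side px [355.9 233.6] centre [426.2  91.5] size [48.1 66.6] ang 88.1 x [392.  67.] to [459. 116.]
t 31.65 pos [ 0.3701 -0.3365  0.1195] jawyaw 89.13 open 0.0772 F [ 0.2 -0.7 -0.5] tilt [ 0.021  0.01  -1.   ]
(0.4, 0, 0.13, 90) -> [-0.0066 -0.0249  0.337 ] turn -0.0152
(0.428, 0.089, 0.1, 90) -> [ 0.0249 -0.0509  0.4261] turn -0.0152
```

View pics/p7s.png

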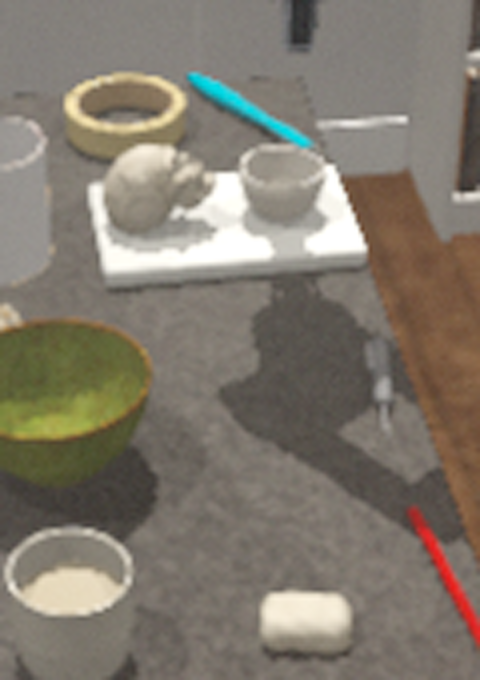

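View pics/p7t.png

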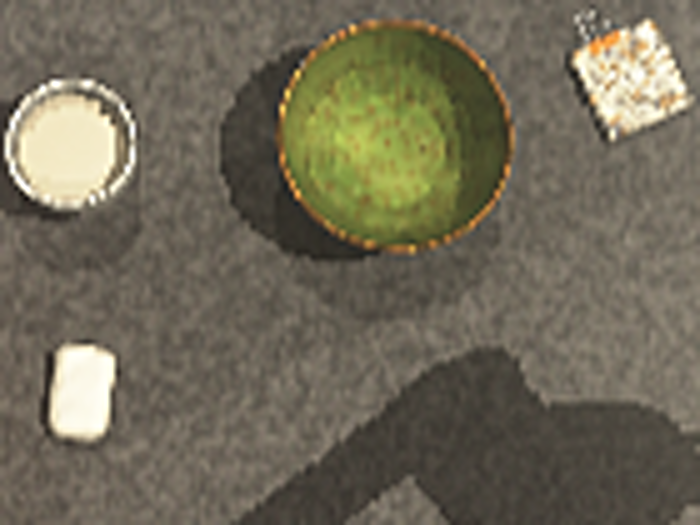

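Both clay pieces stand upright on the slab: skull at crop (150,190), pot at (282,185). Next is the lump.

```bash
python3 -m jog '[[[0,-0.025,0.337,0.05,-0.4],[0,-0.025,0.337,0.05,-0.4],[0,-0.025,0.337,0.05,-0.4],[0,-0.025,0.337,0.05,-0.4],[0,-0.025,0.337,0.05,-0.4],[0,-0.025,0.337,0.09,-0.4],[0.025,-0.051,0.427,0.09,-0.4],[0.025,-0.051,0.427,0.09,-0.4],[0.025,-0.051,0.427,0.09,-0.4],[0.025,-0.051,0.427,0.09,-0.4],[0.025,-0.051,0.427,0.09,-0.4],[0.025,-0.051,0.427,0.09,-0.4]]]' 40;python3 -c "
from plan import *
plan((.43,.09,-.024,84))
s=imaging.get_image('side');crop(s,290,130,410,270,4,'pics/c1s.png')"
```

```text
t: 32.85
tool_pos: [0.4275, 0.0891, 0.099]
tool_rot: [-1.132, 1.236, 1.122]
contact_force: [-0.3, -0.7, 0.5]
opening: 0.0599
t 32.85 pos [0.4275 0.0891 0.099 ] jawyaw 83.92 open 0.0599 F [-0.3 -0.7  0.5] tilt [ 0.019  0.009 -1.   ]
(0.43, 0.09, -0.024, 84) -> [ 0.123  -0.0002 -0.0003] turn -0.0014
```

View pics/c1s.png

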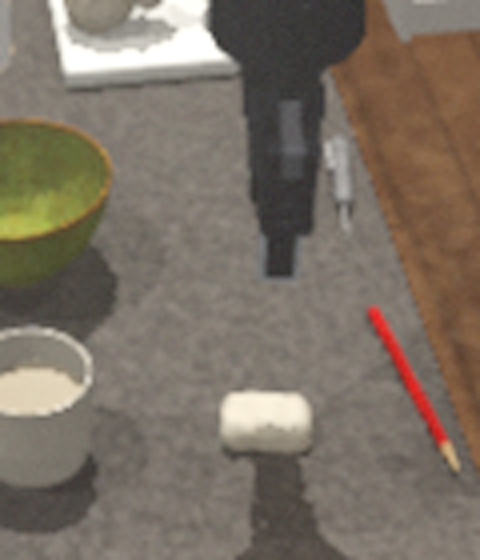

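```bash
python3 -m jog '[[[0.05,-0.001,0,0,-0.4],[0.09,-0.002,0,0,-0.4],[0.11,-0.002,0,0,-0.4],[0.12,-0.002,0,0,-0.4],[0.123,-0.002,0,0,-0.4],[0.123,-0.002,0,0,-0.4],[0.123,-0.002,0,0,0.6],[0.123,-0.002,0,0,0.6],[0.123,-0.002,0,0,0.6],[0.123,-0.002,0,0,0.6],[0.123,-0.002,0,0,0.6],[0.123,-0.002,0,0,0.6]]]' 40;python3 -m jog '[[[-0.03,0,0,0,0.6],[-0.08,0,0,0,0.6],[-0.13,0,0,0,0.6],[-0.17,0,0,0,0.6],[-0.17,0,0,0,0.6],[-0.17,0,0,0,0.6]]]';python3 -c "
from plan import *
plan((.5555,-.081,.145,84),(.5555,-.081,.07,84))
s=imaging.get_image('side');crop(s,250,100,430,270,4,'pics/c2s.png')"
```

```text
t: 34.1
tool_pos: [0.4339, 0.0904, -0.0215]
tool_rot: [-1.132, 1.233, 1.119]
contact_force: [-1.6, 0.7, 5.8]
opening: 0.0304
t: 34.7
tool_pos: [0.4308, 0.0887, 0.15]
tool_rot: [-1.134, 1.23, 1.117]
contact_force: [0.3, 0.5, -3.0]
opening: 0.0301
t 34.7 pos [0.4308 0.0887 0.15  ] jawyaw 83.89 open 0.0301 F [ 0.3  0.5 -3. ] tilt [ 0.027  0.011 -1.   ]
(0.5555, -0.081, 0.145, 84) -> [ 0.0065 -0.142  -0.1555] turn -0.0019
(0.5555, -0.081, 0.07, 84) -> [ 0.0815 -0.1401 -0.1565] turn -0.0019
```

View pics/c2s.png

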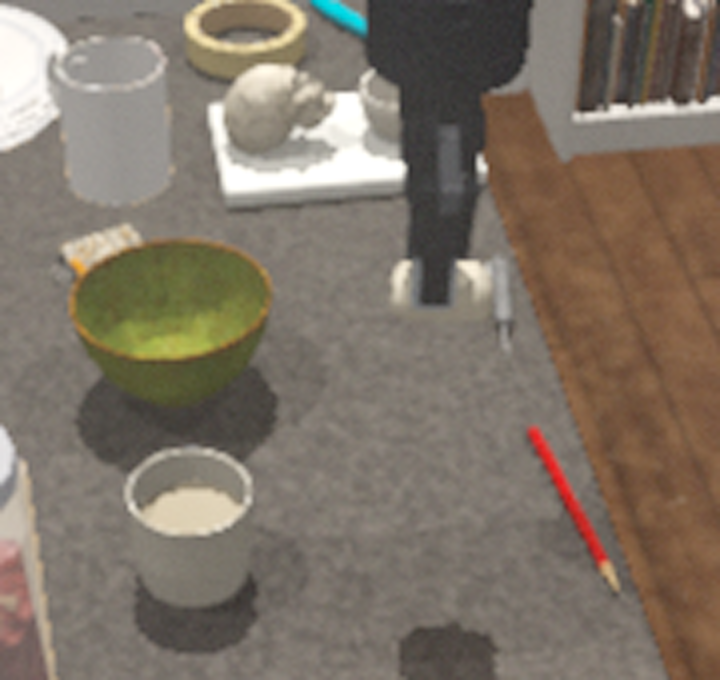

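```bash
python3 -c "
from h import *
t=imaging.get_image('top');s=imaging.get_image('side')
for z in (.15,.2,.3): print(z,cast(t,[(285,105),(325,130),(360,85),(345,110)],z).round(3).tolist())
crop(t,240,20,420,200,4,'pics/j.png')
print(tri(t,s,(353,45),(240,130)))"
```

```text
0.15 [[0.73, 0.101, 0.15], [0.663, 0.003, 0.15], [0.776, -0.088, 0.15], [0.712, -0.048, 0.15]]
0.2 [[0.713, 0.097, 0.2], [0.649, 0.003, 0.2], [0.757, -0.083, 0.2], [0.697, -0.046, 0.2]]
0.3 [[0.68, 0.088, 0.3], [0.623, 0.004, 0.3], [0.72, -0.075, 0.3], [0.665, -0.04, 0.3]]
(array([ 0.73589129, -0.04831983,  0.26256543]), np.float64(0.1690922877097938))
```

View pics/j.png

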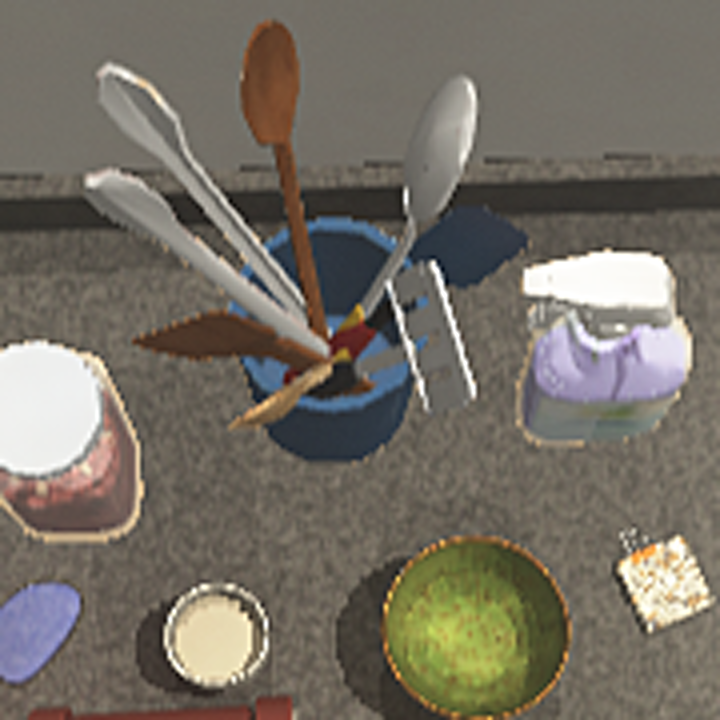

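```bash
python3 -c "
from h import *
t=imaging.get_image('top');s=imaging.get_image('side')
print(tri(t,s,(358.5,120),(246,82)),tri(t,s,(348.75,85.5),(210,80)),tri(t,s,(347.5,122.5),(243,118)))
crop(s,200,60,300,200,4,'pics/j2.png')"
```

```text
(array([ 0.63747276, -0.06720849,  0.31788071]), np.float64(0.000777525236414056)) (array([ 0.70626333, -0.04820495,  0.33558156]), np.float64(0.0005702561292298639)) (array([ 0.65254605, -0.04786064,  0.24650376]), np.float64(0.0003537196203687007))
```

View pics/j2.png

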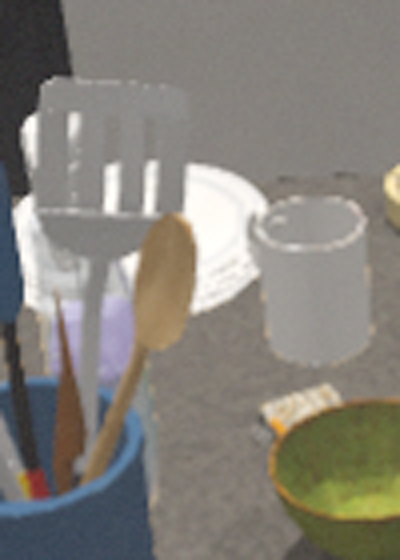

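```bash
python3 -c "
from h import *
t=imaging.get_image('top');s=imaging.get_image('side')
cv2.imwrite('pics/f1.png',np.hstack([s['color'][:270,180:500],t['color'][60:330,200:460]])[:,:,::-1]); print(proj(t,ctrl.get_obs()['tool_pos']),proj(s,ctrl.get_obs()['tool_pos']+[0,0,.029]))"
```

```text
[[292.59065022 225.26625851]] [[357.13055004 174.33555306]]
```

View pics/f1.png

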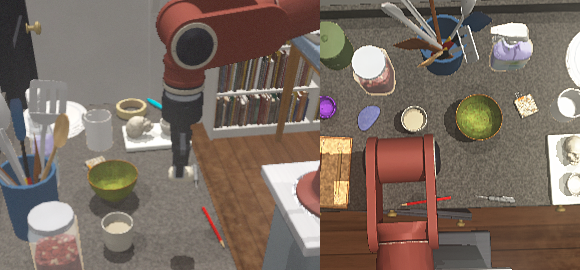

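```bash
python3 -c "
from h import *
t=imaging.get_image('top');s=imaging.get_image('side')
for z in (.38,.42,.46): print(z,cast(t,[(287,197),(247,225),(320,225)],z).round(3).tolist())
print(casty(s,[(374,46),(374-23,46),(374+23,46),(374,46+23),(374,22)],.16).round(3))"
```

```text
0.38 [[0.472, 0.081, 0.38], [0.42, 0.158, 0.38], [0.416, 0.019, 0.38]]
0.42 [[0.467, 0.077, 0.42], [0.418, 0.151, 0.42], [0.414, 0.018, 0.42]]
0.46 [[0.462, 0.074, 0.46], [0.415, 0.144, 0.46], [0.412, 0.017, 0.46]]
[[0.426 0.16  0.468]
 [0.461 0.16  0.47 ]
 [0.39  0.16  0.466]
 [0.423 0.16  0.431]
 [0.428 0.16  0.504]]
```

```bash
python3 -c "
from plan import *
plan((.551,-.081,.12,84),(.551,-.081,.03,84),(.551,-.081,.012,84))"
```

```text
t 35.15 pos [0.4296 0.0886 0.1476] jawyaw 83.87 open 0.0301 F [-0.3 -0.2 -1.5] tilt [ 0.022  0.011 -1.   ]
(0.551, -0.081, 0.12, 84) -> [ 0.0285 -0.1383 -0.156 ] turn -0.0022
(0.551, -0.081, 0.03, 84) -> [ 0.1184 -0.1365 -0.1572] turn -0.0022
(0.551, -0.081, 0.012, 84) -> [ 0.1364 -0.1361 -0.1574] turn -0.0022
```

```bash
python3 -m jog '[[[0.005,-0.04,-0.045,0,0.6],[0.005,-0.08,-0.09,0,0.6],[0.01,-0.12,-0.135,0,0.6],[0.0285,-0.138,-0.156,0,0.6],[0.0285,-0.138,-0.156,0,0.6],[0.0285,-0.138,-0.156,0,0.6],[0.0285,-0.138,-0.156,0,0.6]]]' 40;python3 -c "
from plan import *
plan((.551,-.081,.02,84))
t=imaging.get_image('top');s=imaging.get_image('side')
cv2.imwrite('pics/c3.png',np.hstack([cv2.resize(s['color'][40:240,180:380],None,fx=2,fy=2),cv2.resize(t['color'][60:260,270:470],None,fx=2,fy=2)])[:,:,::-1])"
```

```text
t: 35.85
tool_pos: [0.5502, -0.0802, 0.1197]
tool_rot: [-1.13, 1.234, 1.122]
contact_force: [0.1, -0.5, -1.7]
opening: 0.03
t 35.85 pos [ 0.5502 -0.0802  0.1197] jawyaw 83.88 open 0.03 F [ 0.1 -0.5 -1.7] tilt [ 0.02   0.011 -1.   ]
(0.551, -0.081, 0.02, 84) -> [ 0.0997  0.001  -0.002 ] turn -0.0021
```

View pics/c3.png

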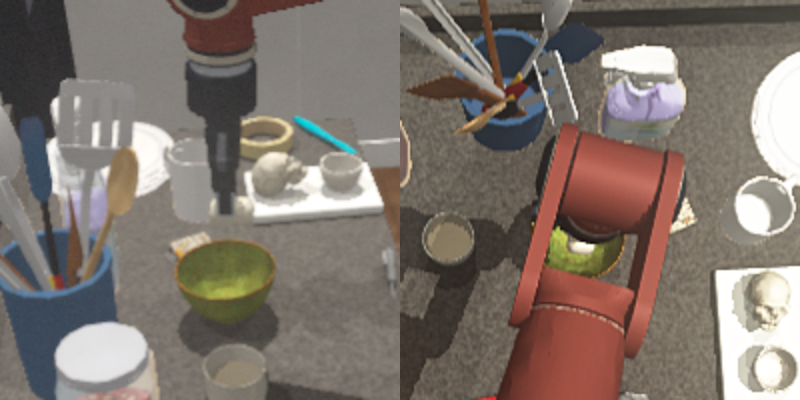

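```bash
python3 -m jog '[[[0.04,0.001,-0.002,0,0.6],[0.07,0.001,-0.002,0,0.6],[0.09,0.001,-0.002,0,0.6],[0.1,0.002,-0.002,0,0.6],[0.1,0.002,-0.002,0,0.6]]]' 40;python3 -m jog '[[[0.004,0,0,0,0.6],[0.004,0,0,0,0.6]]]';python3 -m jog '[[[0.004,0,0,0,0.6],[0.004,0,0,0,0.6]]]';python3 -c "
from plan import *
plan()
s=imaging.get_image('side')
crop(s,220,80,340,230,4,'pics/c4.png')"
```

```text
t: 36.45
tool_pos: [0.5491, -0.0792, 0.0195]
tool_rot: [-1.132, 1.233, 1.124]
contact_force: [-0.1, 0.3, -0.8]
opening: 0.0301
t: 36.65
tool_pos: [0.5499, -0.0791, 0.0166]
tool_rot: [-1.134, 1.232, 1.123]
contact_force: [0.1, 0.8, -1.2]
opening: 0.0301
t: 36.85
tool_pos: [0.5506, -0.0791, 0.0132]
tool_rot: [-1.134, 1.231, 1.122]
contact_force: [0.7, 0.7, -0.4]
opening: 0.03
t 36.85 pos [ 0.5506 -0.0791  0.0132] jawyaw 84.05 open 0.03 F [ 0.7  0.7 -0.4] tilt [ 0.023  0.011 -1.   ]
```

View pics/c4.png

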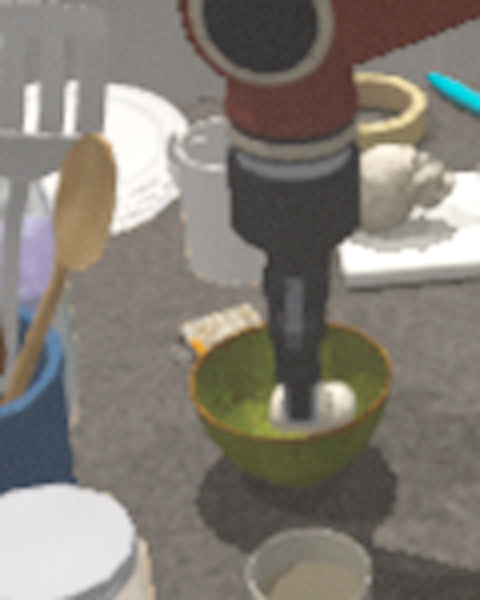

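```bash
python3 -m jog '[[[0.004,-0.002,0,0,0.6],[0.004,-0.002,0,0,0.6]]]';python3 -m jog '[[[0.004,0,0,0,0.6],[0.004,0,0,0,0.6]]]'
```

```text
t: 37.1
tool_pos: [0.5534, -0.0796, 0.0094]
tool_rot: [-1.135, 1.231, 1.121]
contact_force: [1.4, 0.6, -0.7]
opening: 0.0305
t: 37.3
tool_pos: [0.555, -0.0803, 0.0063]
tool_rot: [-1.137, 1.229, 1.118]
contact_force: [2.2, -1.8, 2.8]
opening: 0.0298
```

```bash
python3 -m jog '[[[0,0,0,0,0.2],[0,0,0,0,0.05],[0,0,0,0,0.05],[0,0,0,0,0.05],[-0.03,0,0,0,0.05],[-0.07,0,0,0,0.05],[-0.11,0,0,0,0.05],[-0.15,0,0,0,0.05],[-0.16,0,0,0,0.05],[-0.16,0,0,0,0.05]]]' 30;python3 -c "
from plan import *
plan((.38,.0,.2,84),(.2,.5,.2,80))
s=imaging.get_image('side')
crop(s,220,80,400,260,4,'pics/c5.png')"
```

```text
t: 38.3
tool_pos: [0.5519, -0.0821, 0.1686]
tool_rot: [-1.14, 1.227, 1.114]
contact_force: [0.1, 0.0, -0.1]
opening: 0.0407
t 38.3 pos [ 0.5519 -0.0821  0.1686] jawyaw 84.05 open 0.0407 F [ 0.1  0.  -0.1] tilt [ 0.032  0.008 -0.999]
(0.38, 0.0, 0.2, 84) -> [-0.0361  0.1785  0.0642] turn 0.0009
(0.2, 0.5, 0.2, 80) -> [-0.0379  0.4094  0.5428] turn 0.0707
```

View pics/c5.png

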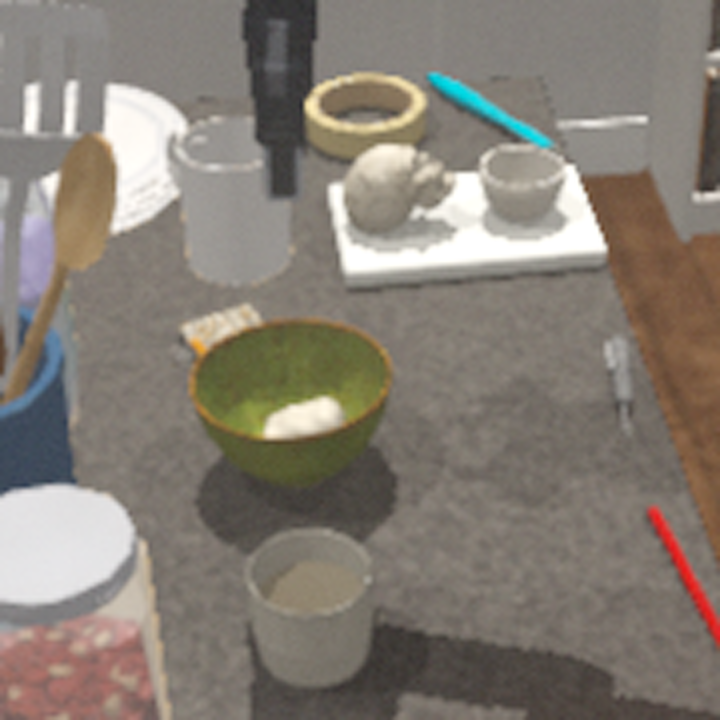

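The lump is in the bowl, at about (295,184) in the full picture. I'll back the arm off and check everything from above.

```bash
python3 -m jog '[[[-0.02,0.05,0.02,0,0.05],[-0.036,0.1,0.04,0,0.05],[-0.036,0.14,0.05,0,0.05],[-0.036,0.178,0.064,0,0.05],[-0.036,0.178,0.064,0,0.05],[-0.036,0.178,0.064,0,0.05],[-0.036,0.178,0.064,0,0.05]]]' 30;python3 -c "
from seg import *
from plan import *
plan()
t=imaging.get_image('top');s=imaging.get_image('side')
crop(t,170,140,490,280,2.5,'pics/e1t.png'); crop(s,250,90,450,370,2.1,'pics/e1s.png')
c=max(blobs(t,(275,160,310,200),(0,0,125),(40,90,255)),key=cv2.contourArea); show('water',t,c,.063)"
```

```text
t: 39.05
tool_pos: [0.3791, 0.0, 0.1966]
tool_rot: [-1.136, 1.231, 1.119]
contact_force: [0.1, -0.1, -0.3]
opening: 0.041
t 39.05 pos [0.3791 0.     0.1966] jawyaw 84.03 open 0.041 F [ 0.1 -0.1 -0.3] tilt [ 0.025  0.009 -1.   ]
water px [294.  178.5] centre [557.5  90.1] size [66.4 67.1] ang 88.7 x [524.  57.] to [591. 123.]
```

View pics/e1t.png

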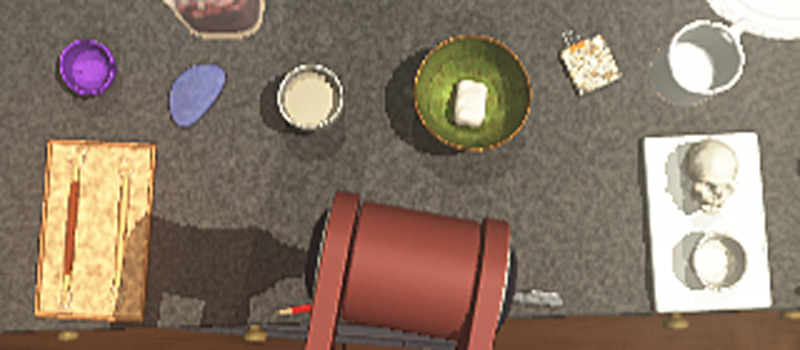

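View pics/e1s.png

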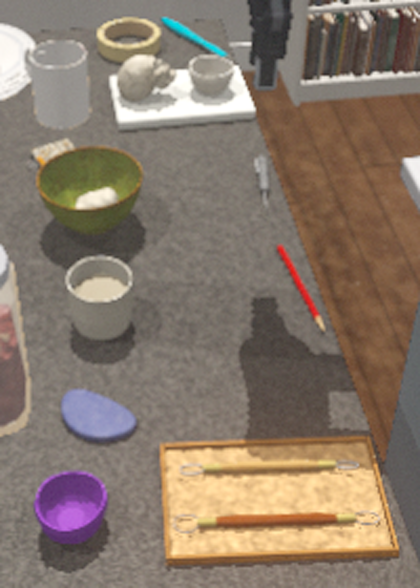

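Everything checks out, so I'm handing in.

```bash
python3 -c "
from station import ctrl
print(ctrl.finish_job(), ctrl.get_obs()['t'])"
```

```text
the job is handed in; nothing more can be done
the job is handed in; nothing more can be done
```

I finished the tidy-up in the order asked and handed it in at about 39 s of the 136 s. No verdict came back.

**Last checks, from both cameras:**
- **Loop tools:** both lie lengthwise and parallel on the tray floor, inside the rim, about 56 mm apart.
- **Clay pieces:** the skull and pinch pot stand upright next to each other on the slab. By my measurements the skull spans x = 0.42 to 0.50 m and the pot about 0.335 to 0.40 m; the slab runs from 0.32 to 0.51 m.
- **Offcut:** the clay lump is in the green bowl.
- **Left alone:** the water pot measured at exactly its first position, and the purple pot looks untouched.
- **Robot:** it was clear of everything when I handed in. The highest contact force I read at the end of a move was about 8 N.

**What went wrong or disagreed:**
- **Height reading:** the robot's reported height was about 30 mm lower than the fingertips really were, judged against the cameras and contact. My first grip on the red tool therefore closed on air and the second only pinched the top of the handle. I corrected for this offset from then on.
- **Tool tilt:** the gripper drifted about 1.5° from vertical over the run. I saw no effect on the placements.
- **Tray position:** the two cameras disagreed by about 4 mm sideways on the tray, so I used the average.

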